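# Put the lens cells away in the slit-lamp drawer, pointers on their marks

### The job

Open the drawer and stand every lens cell that is out on the bench upright in the middle of the disc of its own colour, turned so that its white pointer tab lines up with the white mark on that disc; then close the drawer fully. The cells are delicate optics: hold them with a light grip, no more than 45 N, and leave everything else on the bench where it is.

Things in the scene. Friction and masses are not known exactly. Their poses are not given: they have to be found in the camera images.
- drawer (a joint): Drawer slide, m: 0 = fully home in its unit, 0.17 = fully open (stop). It slides out towards the robot, along the unit's own -x, with about 1.5 N of friction and stays where it is left; it starts a little ajar.
- unit: Fixed grey drawer unit, 240 (x) x 410 (y) x 78 mm high, one drawer in its -x face: 190 x 372 mm inside, front panel to 64 mm and other walls to 46 mm above the table. When shut, the panel's inside is level with the unit's face, 120 mm in front of its origin. Origin: centre of underside. +x away from the robot (small yaw), +y to the robot's left.
- drawer_handle (a point): Middle of the drawer's handle: steel bar 11 mm thick, 120 mm long, along the unit's y, its axis 45 mm in front of the drawer's 12 mm thick front panel, on two stalks at its ends; 56 mm above the table, 22 mm below the unit's top. Moves with the drawer. Axes parallel to the unit's.
- cell_red: Loose lens cell, about 110 g (may be absent): upright black barrel, 50 mm diameter, 50 mm high, red collar and rim round a glass top. Origin: centre of its underside, z up. White pointer tab, 10 mm wide, at its foot along +x, to 38 mm from the axis, 1 to 8 mm above the underside; a white bar on the top rim is on the same side. Higher up it is round: grip at any yaw.
- disc_red: Place of the red cell: flat red disc, 88 mm diameter, black middle, fixed on the drawer's lining (13 mm above the table), moving with the drawer. Origin: its centre; +x points along its white mark, a 10 mm wide radial line 22 to 44 mm out. The discs stand in a row, 92 mm apart, centres 62 mm behind the front panel's inside, clear of the unit from an opening of 0.10 on.
- tip_red (a point): On the red cell's pointer tab, 36 mm out from the cell's axis along its +x, 4.5 mm above its underside. Axes are the cell's.
- cell_blue: Loose lens cell, about 110 g (may be absent): upright black barrel, 50 mm diameter, 50 mm high, blue collar and rim round a glass top. Origin: centre of its underside, z up. White pointer tab, 10 mm wide, at its foot along +x, to 38 mm from the axis, 1 to 8 mm above the underside; a white bar on the top rim is on the same side. Higher up it is round: grip at any yaw.
- disc_blue: Place of the blue cell: flat blue disc, 88 mm diameter, black middle, fixed on the drawer's lining (13 mm above the table), moving with the drawer. Origin: its centre; +x points along its white mark, a 10 mm wide radial line 22 to 44 mm out. The discs stand in a row, 92 mm apart, centres 62 mm behind the front panel's inside, clear of the unit from an opening of 0.10 on.
- tip_blue (a point): On the blue cell's pointer tab, 36 mm out from the cell's axis along its +x, 4.5 mm above its underside. Axes are the cell's.
- cell_green: Loose lens cell, about 110 g (may be absent): upright black barrel, 50 mm diameter, 50 mm high, green collar and rim round a glass top. Origin: centre of its underside, z up. White pointer tab, 10 mm wide, at its foot along +x, to 38 mm from the axis, 1 to 8 mm above the underside; a white bar on the top rim is on the same side. Higher up it is round: grip at any yaw.
- disc_green: Place of the green cell: flat green disc, 88 mm diameter, black middle, fixed on the drawer's lining (13 mm above the table), moving with the drawer. Origin: its centre; +x points along its white mark, a 10 mm wide radial line 22 to 44 mm out. The discs stand in a row, 92 mm apart, centres 62 mm behind the front panel's inside, clear of the unit from an opening of 0.10 on.
- tip_green (a point): On the green cell's pointer tab, 36 mm out from the cell's axis along its +x, 4.5 mm above its underside. Axes are the cell's.
- cell_yellow: Loose lens cell, about 110 g (may be absent): upright black barrel, 50 mm diameter, 50 mm high, yellow collar and rim round a glass top. Origin: centre of its underside, z up. White pointer tab, 10 mm wide, at its foot along +x, to 38 mm from the axis, 1 to 8 mm above the underside; a white bar on the top rim is on the same side. Higher up it is round: grip at any yaw.
- disc_yellow: Place of the yellow cell: flat yellow disc, 88 mm diameter, black middle, fixed on the drawer's lining (13 mm above the table), moving with the drawer. Origin: its centre; +x points along its white mark, a 10 mm wide radial line 22 to 44 mm out. The discs stand in a row, 92 mm apart, centres 62 mm behind the front panel's inside, clear of the unit from an opening of 0.10 on.
- tip_yellow (a point): On the yellow cell's pointer tab, 36 mm out from the cell's axis along its +x, 4.5 mm above its underside. Axes are the cell's.
- dropper: Bystander, leave alone. White dropper jar with an orange cap, 22 mm diameter, 38 mm high; stands loose among the cells. Origin: centre of its underside.
- cleaner: Bystander, leave alone. White bottle with a blue cap, 60 mm diameter, 130 mm high, loose. Origin: centre of its underside.
- lens_box: Bystander, leave alone. Cardboard box 70 x 50 x 35 mm, loose. Origin: centre of its underside.
- grip_spare: Bystander, leave alone. Black spare joystick grip standing upright, 40 mm diameter, 60 mm high, loose. Origin: centre of its underside.
- screwdriver: Bystander, leave alone. Screwdriver, 170 mm long, lying loose.
- mug: Bystander, leave alone. White mug, 76 mm diameter, 85 mm high, loose. Origin: centre of its underside.
- brow_pad: Bystander, leave alone. Black rubber pad 35 x 110 x 16 mm lying loose on top of the drawer unit. Origin: centre of its underside.
Not all that is in view belongs to the job. Leave any purple look-alike of the cell_green alone.

How it is judged:
By the outcome, as a careful person would: the job done as asked, in the order asked, and still so for the second after the job is handed in, with the robot touching nothing.
Of cell_red, cell_blue, cell_green, cell_yellow only 3 to 4 are there at a start; the rules pass over those that are not, and their reading is None.
At some moment in a run one of cell_red, cell_blue, cell_green, cell_yellow may be knocked a few centimetres aside while the robot is not near it.
It also fails if it takes over 210 s, if anything falls off the work surface, if the arm or the gripper's body presses on something with over 40 N, if the wrist force passes 120 N, or if a joint passes its speed limit or range.

### The arm

A 6-joint arm with a two-finger parallel gripper is mounted at the origin on the work surface. World frame = base frame: x ahead of the robot, y to its left, z up, the work surface at z = 0. Lengths are in m, angles in rad, forces in N, time in s.
With the tool pointing down it reaches from about 0.325 to 0.775 m from the base axis. Payload 9.3 kg.
Tool frame: the origin (TCP) lies on the front face of the gripper's body, between the roots of the fingers; the fingertips stand 73 mm ahead of it and the grasp point (between the pads) lies r.hold_point_z ahead of it (r.hold_point_z is the distance from the TCP to the grasp point, in m); x points along the fingers, y is the direction in which the jaws open and shut, and the axes are right-handed (so a half turn about x gives the same grasp; the last joint's range is limited). The gripper opens to 85 mm and grips with 20 to 120 N. Pads are 22 mm wide; open, the fingers measure 114 mm over their backs; the gripper's body (76 mm by 85 mm) begins 54 mm behind the grasp point. The pads swing forward as they close: fully open they stand 13 mm farther back than shut.
Start: joints at [1.13, 0.259, 0.021, 1.334, 0, 1.418], TCP at [0.156, 0.527, 0.304] pointing down, gripper open.
Joint ranges: [-3.04, 3.04], [-0.91, 1.82], [-1.04, 1.36], [-1.92, 1.95], [-1.52, 1.45], [-3.14, 3.14]. Speed limits (rad/s): [2.22, 2.22, 2.79, 3.14, 3.14, 3.14].

### API

Orientations are given as a unit quaternion [x, y, z, w].
In Python, from rig import telemetry, optics, ticket, r gives the robot as it stands.
- The arm moves only by the tool drive_tool, never from a script. Its arguments are lists of equal length, an entry for each row: "delta_pos": the shift along the tool's x, y, z in units of 25 mm (1.0 is 25 mm), a list of three; "dr": the turn, a rotation vector about the tool's x, y, z in units of 5 degrees (1.0 is 5 degrees), a list of three. A call has 1 to 12 rows; each row shifts and turns the commanded pose from where the row before left it, along the tool's axes as they then stand; what a row does not reach is not made up. A row lasts 1/12 s, in which the tool goes at most 41.7 mm and 7.16 degrees, less where a joint would pass 70% of its speed; a pose out of reach is approached as far as the arm can. A call with a number of a shift or a turn outside -1 to 1 is refused whole. A call with a gripper value outside its range is refused whole. "jaw" is the gripper command: -1 is fully open, 1 is shut, values between are in proportion, set as the call begins (left out, the last holds). The fingers move at their own pace and stop on an object; "newtons" is the grip in N (left out, the last holds). Time passes only in rows, so rows that do not move let the fingers close. It gives the time, the measured TCP pose, the force and the opening at its end, in the units of the state.
- telemetry.observe(): the state, without advancing time (a new reading comes with each control period).
- optics.camera(name): name is "side" or "top" or "wrist"; returns the picture (384x512x3 uint8, red, green, blue); there is no depth.
- optics.calibration(name): a dict with "K" (3x3 intrinsics, pixels), "cam_to_world" (4x4, takes a point from camera to world coordinates). Camera axes: x right, y up, looking along -z (the intrinsics and any distortion apply to the point x, -y, -z); pixel columns grow to the right and rows downward; lengths in m; the calibration is good to about 2 mm. The wrist camera is an equidistant fisheye: a pixel r from the principal point sees the ray r / f radians off the axis. A picture is of the moment at which its call begins: read the wrist's pose just before it. calibration takes no time and is no camera call; for the wrist camera it gives the pose at the moment of the call.
- ticket.hand_in(): hands the job in, once; it reports no verdict.
The state is a dict: "t": time; "qpos": joint angles; "dq": joint speeds; "tau": joint torques, N m; "eef_pos": TCP position; "eef_rot": TCP orientation; "force": force on the tool from outside, world axes, zero at the start; "moment": the same for the moment, N m; "finger_gap": finger opening in m.
Only numpy, scipy, OpenCV 4.12 (cv2) and the standard library are available. Lean on these libraries where they do the work, as an engineer would, in place of code of your own. Each camera call takes 0.05 s, during which the arm holds its last target.

## Working session

There is one attempt and no reset: what is moved stays moved. The work goes in short steps, Python scripts to look and compute and a tool call to move; the robot and the scene stay as the last step left them, time stands still between calls to the robot, and variables do not carry over. Pictures are saved under pics/ and viewed, and the job is handed in when it is done.

Besides the shell and the picture viewer there is one more tool, called after "Request:" as name(argument=value, ...) on one line, values as JSON. drive_tool: Moves the arm, as the interface text tells. Its arguments: {"type":"object","properties":{"delta_pos":{"type":"array","items":{"type":"array","items":{"type":"number"}}},"dr":{"type":"array","items":{"type":"array","items":{"type":"number"}}},"jaw":{"type":"number"},"newtons":{"type":"number"}},"required":["delta_pos","dr"]}

```bash
ls; mkdir -p pics; python3 - <<'E'
from rig import telemetry, optics, ticket, r
import cv2
print(telemetry.observe()); print(r.hold_point_z)
for n in ["side","top","wrist"]:
    c=optics.calibration(n); print(n,c)
    cv2.imwrite(f"pics/{n}0.png",optics.camera(n)[:,:,::-1])
E
```

```text
pics
{'t': 0.0, 'qpos': array([1.13039603e+00, 2.59216076e-01, 2.07662002e-02, 1.33369901e+00,
       2.13165406e-05, 1.41820804e+00]), 'dq': array([-0.00146051,  0.00132066, -0.00056011, -0.00030654, -0.00067055,
        0.00075149]), 'tau': array([-7.70462084e-04, -5.55643201e+01,  3.44524813e+01,  1.37236001e-02,
       -1.95470798e-04,  1.08660251e-05]), 'eef_pos': array([0.15603726, 0.52721615, 0.30325487]), 'eef_rot': array([ 0.10095091,  0.69994446, -0.10186118,  0.69965061]), 'force': array([ 0.60203463, -1.08417838, -0.12175723]), 'moment': array([-0.03457735, -0.02143952,  0.0232139 ]), 'finger_gap': 0.08491798461303592}
0.0539
side {'K': array([[382.48864021,   0.        , 248.85014761],
       [  0.        , 382.48864021, 193.04785499],
       [  0.        ,   0.        ,   1.        ]]), 'cam_to_world': array([[-9.94216877e-01,  6.23869058e-02, -8.74109529e-02,
         4.41308584e-01],
       [-1.07388373e-01, -5.83119276e-01,  8.05257504e-01,
         9.69904973e-01],
       [-7.33487494e-04,  8.09987521e-01,  5.86446654e-01,
         8.05532057e-01],
       [ 0.000000
[... 225 characters left out ...]
     ]]), 'cam_to_world': array([[-0.0098786 ,  0.98188349, -0.18922795,  0.2099433 ],
       [-0.99994721, -0.00916483,  0.0046467 , -0.05091513],
       [ 0.00282827,  0.18926387,  0.98192219,  1.75314959],
       [ 0.        ,  0.        ,  0.        ,  1.        ]])}
wrist {'K': array([[297.31863964,   0.        , 253.23172557],
       [  0.        , 297.31863964, 190.03112164],
       [  0.        ,   0.        ,   1.        ]]), 'cam_to_world': array([[ 0.2849498 , -0.91035247, -0.3001033 ,  0.07777569],
       [ 0.95853977,  0.26988448,  0.09145422,  0.54966206],
       [-0.00226235, -0.31372081,  0.94951258,  0.37351222],
       [ 0.        ,  0.        ,  0.        ,  1.        ]])}
```

View pics/side0.png

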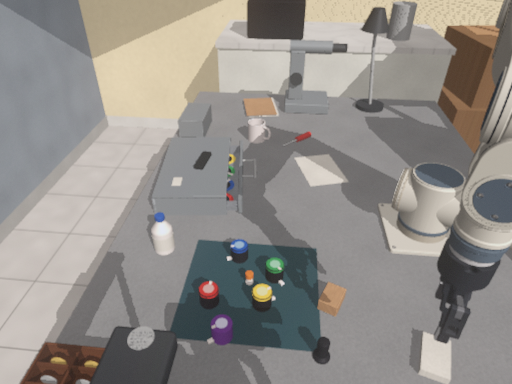

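View pics/top0.png

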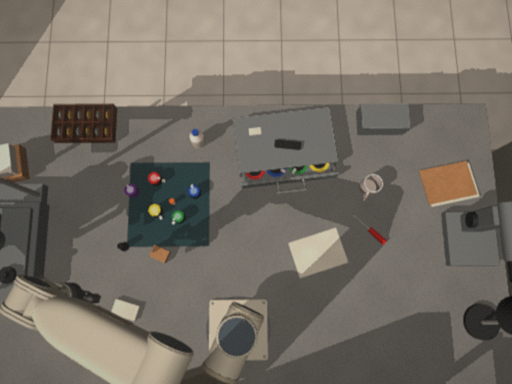

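View pics/wrist0.png

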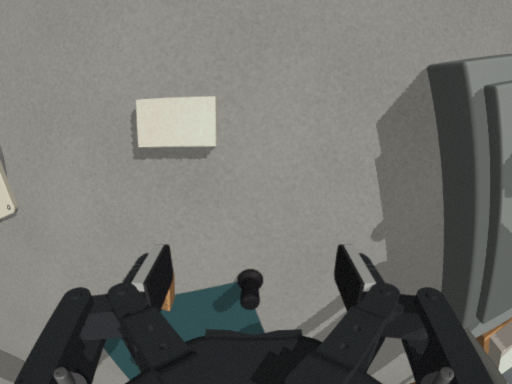

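```bash
cat > h.py <<'E'
import numpy as np, cv2
from scipy.spatial.transform import Rotation as R
from rig import telemetry, optics, ticket, r
def st():
    s=telemetry.observe(); Rm=R.from_quat(s['eef_rot']).as_matrix()
    return s,np.array(s['eef_pos']),Rm
def ray(cal,name,u,v):
    K=cal['K'];T=cal['cam_to_world']
    x=(u-K[0,2])/K[0,0];y=(v-K[1,2])/K[1,1]
    if name=='wrist':
        th=np.hypot(x,y); s=np.sin(th)/th if th>1e-9 else 1
        d=np.array([x*s,-y*s,-np.cos(th)])
    else: d=np.array([x,-y,-1.])
    return T[:3,3],T[:3,:3]@d
def onz(cal,name,u,v,z):
    o,d=ray(cal,name,u,v); return o+d*(z-o[2])/d[2]
def proj(cal,name,p):
    K=cal['K'];T=cal['cam_to_world']; c=T[:3,:3].T@(np.asarray(p)-T[:3,3]); x,y,z=c[0],-c[1],-c[2]
    if name=='wrist':
        rr=np.hypot(x,y); th=np.arctan2(rr,z); k=th/rr if rr>1e-9 else 1
        x,y=x*k,y*k
    else: x,y=x/z,y/z
    return np.array([K[0,0]*x+K[0,2],K[1,1]*y+K[1,2]])
def snap(name,fn=None):
    cal=optics.calibration(name); im=optics.camera(name)
    if fn: cv2.imwrite('pics/'+fn,im[:,:,::-1])
    return cal,im
HUE={'red':(None),'yellow':(22,34),'green':(45,80),'blue':(105,125),'purple':(130,155)}
def mask(im,col,smin=110,vmin=50):
    h=cv2.cvtColor(im,cv2.COLOR_RGB2HSV); H,S,V=[h[:,:,i].astype(int) for i in range(3)]
    hm=((H<6)|(H>172)) if col=='red' else (H>=HUE[col][0])&(H<=HUE[col][1])
    return (hm&(S>smin)&(V>vmin)).astype(np.uint8)
def blobs(im,col,amin=20,**k):
    n,l,s,c=cv2.connectedComponentsWithStats(mask(im,col,**k))
    return [(s[i,4],c[i].round(1),s[i,:4]) for i in range(1,n) if s[i,4]>=amin],l
def world2tool(dw):
    s,p,Rm=st(); return Rm.T@np.asarray(dw)
E
python3 - <<'E'
from h import *
for n in ['side','top']:
    im=cv2.imread(f'pics/{n}0.png')[:,:,::-1].copy(); cal=optics.calibration(n)
    for c in HUE:
        b,_=blobs(im,c,amin=12 if n=='top' else 20)
        for a,ce,bb in b: print(n,c,a,ce,bb,onz(cal,n,*ce,0.045 if c!='x' else 0).round(3))
    if n=='side': o=im[230:350,140:300]
    else: o=im[100:260,110:380]
    s=5 if n=='side' else 2.9
    cv2.imwrite(f'pics/{n}0c.png',cv2.resize(o,None,fx=s,fy=s,interpolation=cv2.INTER_CUBIC)[:,:,::-1])
im=cv2.imread('pics/side0.png'); cv2.imwrite('pics/side0d.png',cv2.resize(im[120:225,140:290],None,fx=5,fy=5,interpolation=cv2.INTER_CUBIC))
s,p,Rm=st();print(Rm.round(3))
E
```

```text
side red 74 [303.1 136.2] [296 132  15  10] [ 0.369 -0.51   0.045]
side red 26 [229.4 196.5] [227 193   6   7] [ 0.617 -0.048  0.045]
side red 198 [207.9 290.9] [199 281  19  18] [0.612 0.352 0.045]
side yellow 32 [231.6 158.6] [229 154   6  10] [ 0.646 -0.293  0.045]
side yellow 203 [261.2 293.4] [252 284  20  18] [0.478 0.346 0.045]
side green 120 [274.2 265.3] [266 258  18  15] [0.451 0.248 0.045]
side blue 32 [230.6 185. ] [227 181   7   9] [ 0.623 -0.115  0.045]
side blue 70 [159.  216.7] [155 213   9   9] [0.82  0.081 0.045]
side blue 123 [239.6 247.2] [230 240  18  14] [0.553 0.189 0.045]
side purple 378 [222.2 331.1] [211 315  21  30] [0.557 0.462 0.045]
top red 91 [255.1 175.3] [245 171  20   9] [ 0.618 -0.074  0.045]
top red 104 [153.5 177.9] [148 172  13  13] [0.61  0.348 0.045]
top red 125 [376.9 235.7] [368 227  18  18] [ 0.362 -0.565  0.045]
top yellow 87 [319.3 167.4] [310 163  19   9] [ 0.649 -0.343  0.045]
top yellow 104 [154.1 209.5] [148 204  13  13] [0.478 0.341 0.045]
top green 40 [301.4 170.2] [295 166  12   8] [ 0.638 -0.268  0.045]
top green 82 [178.  215.5] [171 210  13  13] [0.452 0.243 0.045]
top blue 28 [194.5 131.8] [192 129   6   6] [0.81  0.181 0.045]
top blue 52 [274.6 173.6] [267 170  16   7] [ 0.624 -0.156  0.045]
top blue 83 [193.3 191.2] [187 185  13  13] [0.552 0.182 0.045]
top purple 61 [132.5 191.2] [125 184  13  13] [0.555 0.433 0.045]
[[-0.     0.284  0.959]
 [-0.001  0.959 -0.284]
 [-1.    -0.001 -0.   ]]
```

View pics/side0c.png

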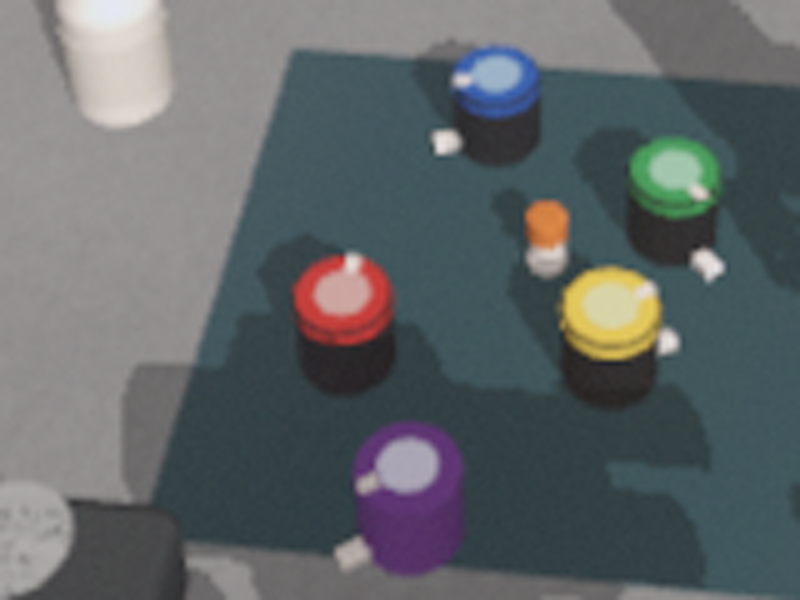

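View pics/top0c.png

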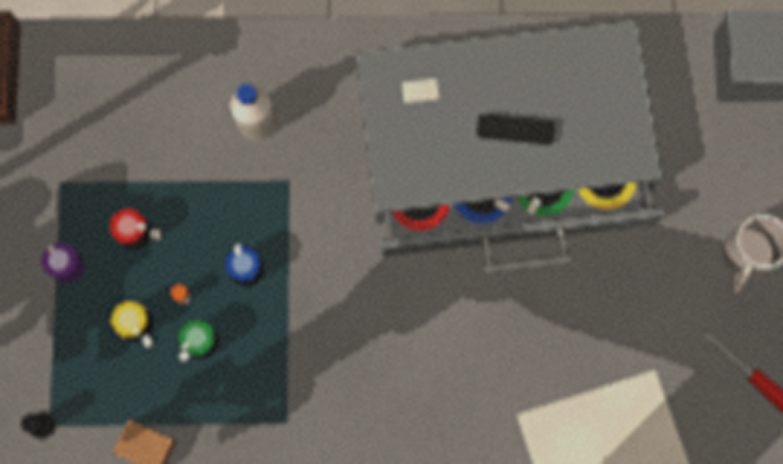

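View pics/side0d.png

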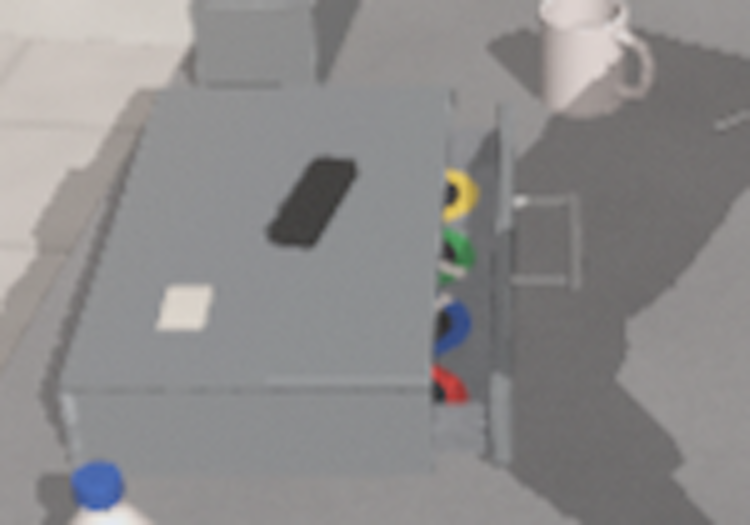

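```bash
cat >> h.py <<'E'
def go(target,yaw=None):
    """print tool shift (units of 25mm) to target TCP, yaw = desired angle(deg) of tool y (mod 180 nearest reported)"""
    s,p,Rm=st(); d=Rm.T@(np.asarray(target)-p)/0.025
    y=np.degrees(np.arctan2(Rm[1,1],Rm[0,1])); print('t',round(s['t'],2),'p',p.round(4),'yawY',y.round(2),'q6',round(s['qpos'][5],2),'gap',round(s['finger_gap'],4))
    n=int(np.ceil(max(abs(d).max(),np.linalg.norm(d)/1.6)))
    print('shift',d.round(2),'n',n,'per row',(d/max(n,1)).round(3))
    if yaw is not None:
        k=(y-yaw)  # dr about tool x (down): + reduces yaw
        print('dr_x total units',round(k/5,2),'alt',round((k-180)/5,2),round((k+180)/5,2))
    # tilt error
    print('tilt',Rm[:,0].round(4))
E
python3 - <<'E'
from h import *
cal=optics.calibration('top')
a=onz(cal,'top',277.9,192.4,.056);b=onz(cal,'top',306.5,189.7,.056);print(a,b,np.linalg.norm(a-b))
# unit top corners z=.078 (crop px /2.9+off)
for u,v in [(358,57),(638,20),(380,210),(660,180)]: print(onz(cal,'top',110+u/2.9,100+v/2.9,.078))
for u,v in [(385,245),(662,213)]: print('panel',onz(cal,'top',110+u/2.9,100+v/2.9,.064))
c=optics.calibration('side')
for u,v in [(577,197),(577,285)]: print('h side',onz(c,'side',140+u/5,120+v/5,.056))
go([.45,.1,.303]); go([.45,-.17,.303],8)
E
```

```text
[ 0.54202124 -0.16707774  0.056     ] [ 0.55223512 -0.28492151  0.056     ] 0.11828557004264142
[0.85005191 0.01398345 0.078     ]
[ 0.9032119  -0.39338092  0.078     ]
[ 0.6223819  -0.01663264  0.078     ]
[ 0.6624752  -0.41372895  0.078     ]
panel [ 0.57487323 -0.02315228  0.064     ]
panel [ 0.61775982 -0.41725306  0.064     ]
h side [ 0.55169192 -0.27890889  0.056     ]
h side [ 0.54035061 -0.15825897  0.056     ]
t 0.15 p [0.1561 0.5273 0.3034] yawY 73.51 q6 1.42 gap 0.0853
shift [  0.03 -13.05  16.12] n 17 per row [ 0.002 -0.768  0.949]
tilt [-4.e-04 -1.e-03 -1.e+00]
t 0.15 p [0.1561 0.5273 0.3034] yawY 73.51 q6 1.42 gap 0.0853
shift [  0.04 -23.41  19.19] n 24 per row [ 0.002 -0.975  0.8  ]
dr_x total units 13.1 alt -22.9 49.1
tilt [-4.e-04 -1.e-03 -1.e+00]
```

Request:
drive_tool(delta_pos=[[0,-0.75,0.95],[0,-0.75,0.95],[0,-0.75,0.95],[0,-0.75,0.95],[0,-0.75,0.95],[0,-0.75,0.95],[0,-0.75,0.95],[0,-0.75,0.95],[0,-0.75,0.95],[0,-0.75,0.95]], dr=[[0,0,0],[0,0,0],[0,0,0],[0,0,0],[0,0,0],[0,0,0],[0,0,0],[0,0,0],[0,0,0],[0,0,0]])

```text
t: 0.98
eef_pos: [0.3311, 0.2788, 0.3038]
eef_rot: [0.101, 0.7, -0.101, 0.7]
force: [1.0, 0.2, -0.6]
finger_gap: 0.0854
```

```bash
python3 - <<'E'
from h import *
snap('wrist','w1.png')
go([.46,-.21,.30],5.7)
E
```

```text
t 1.03 p [0.3334 0.2761 0.3038] yawY 73.41 q6 0.79 gap 0.0858
shift [  0.19 -17.19  10.4 ] n 18 per row [ 0.011 -0.955  0.578]
dr_x total units 13.54 alt -22.46 49.54
tilt [ 0.0011 -0.0019 -1.    ]
```

View pics/w1.png

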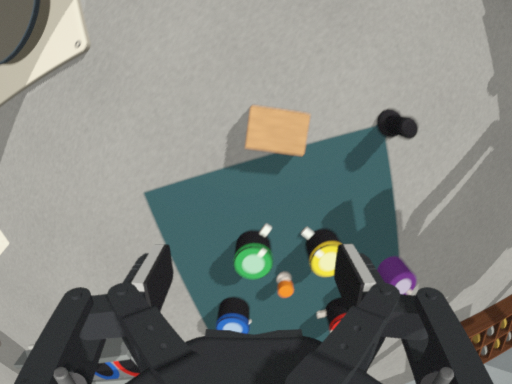

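Request:
drive_tool(delta_pos=[[0,-0.95,0.58],[0,-0.95,0.58],[0,-0.95,0.58],[0,-0.95,0.58],[0,-0.95,0.58],[0,-0.95,0.58],[0,-0.95,0.58],[0,-0.95,0.58],[0,-0.95,0.58],[0,-0.95,0.58],[0,-0.95,0.58],[0,-0.95,0.58]], dr=[[0,0,0],[0,0,0],[0,0,0],[0,0,0],[0,0,0],[0,0,0],[0,0,0],[0,0,0],[0,0,0],[0,0,0],[0,0,0],[0,0,0]])

```text
t: 2.03
eef_pos: [0.4166, -0.0439, 0.3038]
eef_rot: [0.101, 0.7, -0.101, 0.7]
force: [0.3, 0.4, 0.3]
finger_gap: 0.0855
```

Request:
drive_tool(delta_pos=[[0,-0.95,0.58],[0,-0.95,0.58],[0,-0.95,0.58],[0,-0.95,0.58],[0,-0.95,0.58],[0,-0.95,0.58],[0,0,0]], dr=[[0,0,0],[0,0,0],[0,0,0],[0,0,0],[0,0,0],[0,0,0],[0,0,0]])

```text
t: 2.62
eef_pos: [0.4606, -0.2077, 0.303]
eef_rot: [0.102, 0.7, -0.103, 0.7]
force: [-0.1, 0.9, -0.1]
finger_gap: 0.0857
```

Request:
drive_tool(delta_pos=[[0,0,0],[0,0,0],[0,0,0],[0,0,0],[0,0,0],[0,0,0],[0,0,0],[0,0,0],[0,0,0],[0,0,0],[0,0,0],[0,0,0]], dr=[[1,0,0],[1,0,0],[1,0,0],[1,0,0],[1,0,0],[1,0,0],[1,0,0],[1,0,0],[1,0,0],[1,0,0],[1,0,0],[1,0,0]], jaw=0.3)

```text
t: 3.62
eef_pos: [0.4594, -0.2032, 0.3038]
eef_rot: [0.439, 0.555, -0.439, 0.554]
force: [0.6, -0.2, 0.2]
finger_gap: 0.0299
```

```bash
python3 - <<'E'
from h import *
cal,im=snap('wrist','w2.png')
go([.46,-.21,.30],5.7)
E
```

```text
t 3.67 p [ 0.4594 -0.2033  0.3037] yawY 12.92 q6 0.76 gap 0.0298
shift [ 0.15 -0.04  0.27] n 1 per row [ 0.149 -0.036  0.267]
dr_x total units 1.44 alt -34.56 37.44
tilt [-4.e-04  4.e-04 -1.e+00]
```

View pics/w2.png

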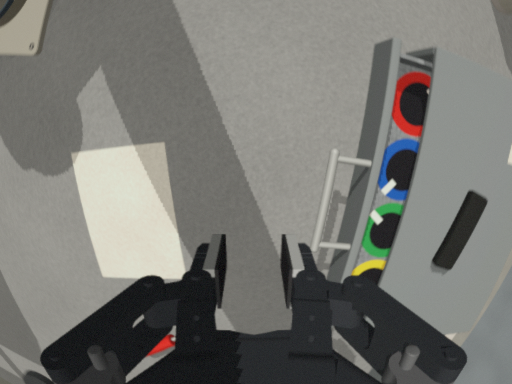

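```bash
python3 - <<'E'
from h import *
im=cv2.imread('pics/w2.png'); o=im[130:270,290:400]
cv2.imwrite('pics/w2c.png',cv2.resize(o,None,fx=4,fy=4,interpolation=cv2.INTER_CUBIC))
cal=optics.calibration('wrist')
A=onz(cal,'wrist',335,153,.0595);B=onz(cal,'wrist',317,247,.0595);print(A,B,np.linalg.norm(A-B))
# panel top edges
for u,v in [(391,40),(398,40),(330,275),(343,275)]: print(onz(cal,'wrist',u,v,.064))
E
```

```text
[ 0.54161828 -0.16481457  0.0595    ] [ 0.55588664 -0.28108466  0.0595    ] 0.11714230738858063
[ 0.57125268 -0.02360668  0.064     ]
[ 0.57962801 -0.02028077  0.064     ]
[ 0.58461061 -0.31537748  0.064     ]
[ 0.60223001 -0.3125106   0.064     ]
```

View pics/w2c.png

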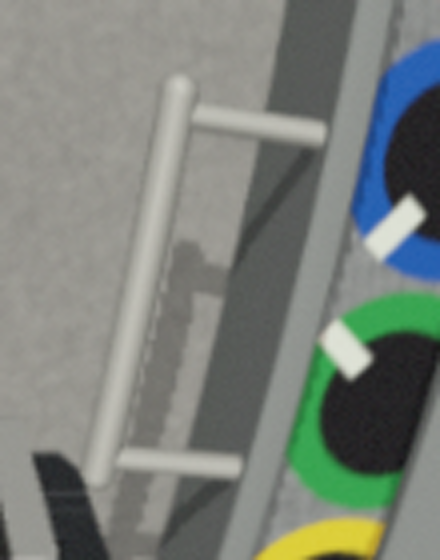

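```bash
python3 - <<'E'
from h import *
cal=optics.calibration('wrist')
A=onz(cal,'wrist',335,150,.0595);B=onz(cal,'wrist',315,249,.0595);print(A,B,np.linalg.norm(A-B),(A+B)/2,np.degrees(np.arctan2(B[0]-A[0],A[1]-B[1])))
go([.548,-.222,.20],6.5)
E
```

```text
[ 0.54065525 -0.16157774  0.0595    ] [ 0.55428737 -0.28428374  0.0595    ] 0.12346092074807619 [ 0.54747131 -0.22293074  0.0595    ] 6.339327833190281
t 3.67 p [ 0.4594 -0.2033  0.3037] yawY 12.92 q6 0.76 gap 0.0298
shift [4.15 3.29 1.52] n 5 per row [0.829 0.658 0.305]
dr_x total units 1.28 alt -34.72 37.28
tilt [-4.e-04  4.e-04 -1.e+00]
```

Request:
drive_tool(delta_pos=[[0.8,0.66,0.3],[0.8,0.66,0.3],[0.8,0.66,0.3],[0.8,0.66,0.3],[0.8,0.66,0.3],[0,0,0],[0,0,0],[0,0,0]], dr=[[0,0,0],[0,0,0],[0,0,0],[0,0,0],[0,0,0],[0.65,0,0],[0.65,0,0],[0,0,0]])

```text
t: 4.33
eef_pos: [0.5486, -0.2205, 0.203]
eef_rot: [0.468, 0.53, -0.469, 0.529]
force: [-0.4, 0.3, -0.1]
finger_gap: 0.03
```

```bash
python3 - <<'E'
from h import *
cal,im=snap('wrist','w3.png')
go([.5478,-.222,.11],6.4)
E
```

```text
t 4.38 p [ 0.5485 -0.2206  0.2035] yawY 7.17 q6 0.92 gap 0.03
shift [ 3.74 -0.03  0.05] n 4 per row [ 0.935 -0.008  0.014]
dr_x total units 0.15 alt -35.85 36.15
tilt [-7.e-04  5.e-04 -1.e+00]
```

View pics/w3.png

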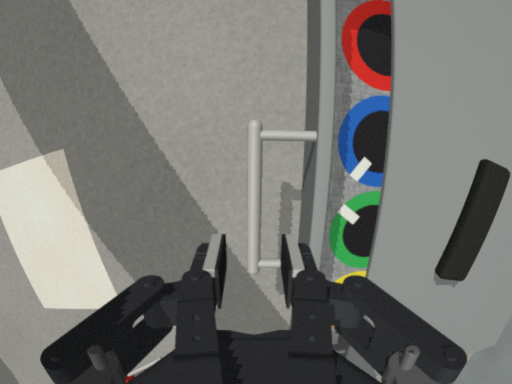

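```bash
python3 - <<'E'
from h import *
cal=optics.calibration('wrist')
A=onz(cal,'wrist',254,123,.0595);B=onz(cal,'wrist',253,272,.0595);print(A,B,np.linalg.norm(A-B),(A+B)/2,np.degrees(np.arctan2(B[0]-A[0],A[1]-B[1])))
s,p,Rm=st(); print(proj(cal,'wrist',p+Rm[:,0]*.0539))
E
```

```text
[ 0.54029616 -0.16124215  0.0595    ] [ 0.55498153 -0.28520348  0.0595    ] 0.12482816746907532 [ 0.54763884 -0.22322281  0.0595    ] 6.756188568938815
[255.8265252  265.42780593]
```

Consistent with the earlier measurement (centre 0.5476, -0.223). Descend and grip.

Request:
drive_tool(delta_pos=[[0.9,0,0.02],[0.9,0,0.02],[0.95,0,0.02],[0.95,0,0.02],[0,0,0]], dr=[[0.1,0,0],[0,0,0],[0,0,0],[0,0,0],[0,0,0]])

```text
t: 4.8
eef_pos: [0.5469, -0.2219, 0.1077]
eef_rot: [0.47, 0.53, -0.47, 0.526]
force: [-0.2, 0.7, -0.7]
finger_gap: 0.03
```

Request:
drive_tool(delta_pos=[[0,0,0],[0,0,0],[0,0,0],[0,0,0],[0,0,0],[0,0,0]], dr=[[0,0,0],[0,0,0],[0,0,0],[0,0,0],[0,0,0],[0,0,0]], jaw=1, newtons=40)

```text
t: 5.3
eef_pos: [0.5491, -0.223, 0.1125]
eef_rot: [0.471, 0.527, -0.471, 0.528]
force: [-1.3, 2.3, 4.6]
finger_gap: 0.0092
```

```bash
python3 - <<'E'
from h import *
s,p,Rm=st(); print(s['force'])
psi=np.radians(6.6); go(p-0.14*np.array([np.cos(psi),np.sin(psi),0]))
E
```

```text
[-1.27789063  2.34645244  4.62989027]
t 5.3 p [ 0.5491 -0.223   0.1125] yawY 6.53 q6 0.93 gap 0.0092
shift [-0.01 -5.6   0.01] n 6 per row [-0.001 -0.933  0.001]
tilt [ 1.5e-03 -7.0e-04 -1.0e+00]
```

Request:
drive_tool(delta_pos=[[0,-0.3,0],[0,-0.5,0],[0,-0.5,0],[0,-0.5,0],[0,-0.5,0],[0,-0.5,0],[0,-0.5,0],[0,-0.5,0],[0,-0.5,0],[0,-0.3,0],[0,-0.2,0],[0,0,0]], dr=[[0,0,0],[0,0,0],[0,0,0],[0,0,0],[0,0,0],[0,0,0],[0,0,0],[0,0,0],[0,0,0],[0,0,0],[0,0,0],[0,0,0]])

```text
t: 6.3
eef_pos: [0.4287, -0.2365, 0.1125]
eef_rot: [0.471, 0.527, -0.471, 0.528]
force: [-2.3, 4.5, 8.5]
finger_gap: 0.0097
```

Request:
drive_tool(delta_pos=[[0,-0.3,0],[0,-0.2,0],[0,0,0]], dr=[[0,0,0],[0,0,0],[0,0,0]])

```text
t: 6.55
eef_pos: [0.4183, -0.2378, 0.1125]
eef_rot: [0.472, 0.526, -0.469, 0.529]
force: [9.1, 7.9, 3.2]
finger_gap: 0.0091
```

```bash
python3 - <<'E'
from h import *
snap('side','s1.png'); cal,im=snap('top','t1.png')
im=cv2.imread('pics/t1.png'); cv2.imwrite('pics/t1c.png',cv2.resize(im[90:250,120:360],None,fx=3.2,fy=3.2,interpolation=cv2.INTER_CUBIC))
s,p,Rm=st();print(p,s['force'],s['finger_gap'])
E
```

```text
[ 0.41839454 -0.23774768  0.11246999] [8.00943445 6.88732251 4.64278293] 0.008904566989787798
```

View pics/t1c.png

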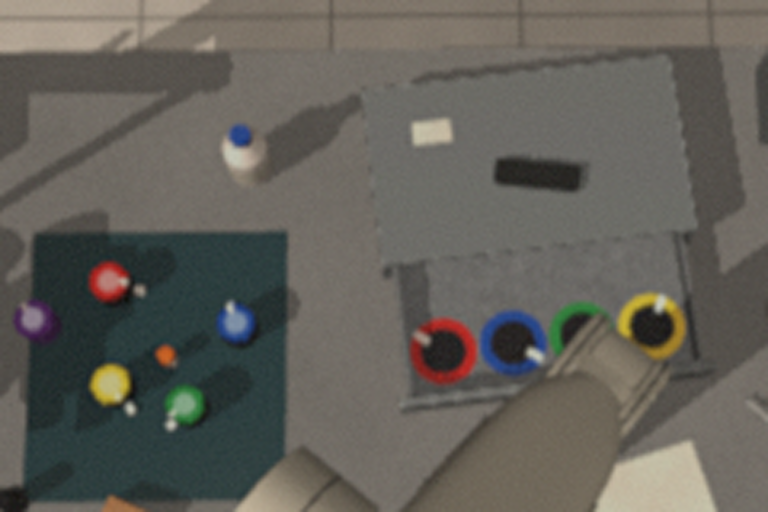

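Request:
drive_tool(delta_pos=[[0,0,0],[0,0,0],[0,0,0],[-0.6,0,0],[-1,0,0],[-1,0,0],[-1,0,0],[-1,0,0],[-1,0,0],[-1,0,0]], dr=[[0,0,0],[0,0,0],[0,0,0],[0,0,0],[0,0,0],[0,0,0],[0,0,0],[0,0,0],[0,0,0],[0,0,0]], jaw=0.3)

```text
t: 7.48
eef_pos: [0.4167, -0.2381, 0.2777]
eef_rot: [0.471, 0.527, -0.471, 0.528]
force: [0.5, -0.6, 0.9]
finger_gap: 0.03
```

Request:
drive_tool(delta_pos=[[-0.4,0.9,0.8],[-0.4,0.9,0.8],[-0.4,0.9,0.8],[-0.4,0.9,0.8],[0,0.6,0],[0,0,0],[0,0,0]], dr=[[0,0,0],[0,0,0],[0,0,0],[0,0,0],[0,0,0],[0,0,0],[0,0,0]])

```text
t: 8.07
eef_pos: [0.5306, -0.3057, 0.3155]
eef_rot: [0.471, 0.528, -0.471, 0.527]
force: [0.3, 0.6, 1.1]
finger_gap: 0.0297
```

```bash
python3 - <<'E'
from h import *
cal,im=snap('wrist','w4.png'); np.save('w4cal.npy',cal,allow_pickle=True)
go([.53,-.32,.33],6.4)
E
```

```text
t 8.12 p [ 0.53   -0.3055  0.3157] yawY 6.52 q6 0.8 gap 0.0298
shift [-0.57 -0.07  0.58] n 1 per row [-0.571 -0.067  0.578]
dr_x total units 0.02 alt -35.98 36.02
tilt [-1.4e-03  6.0e-04 -1.0e+00]
```

View pics/w4.png

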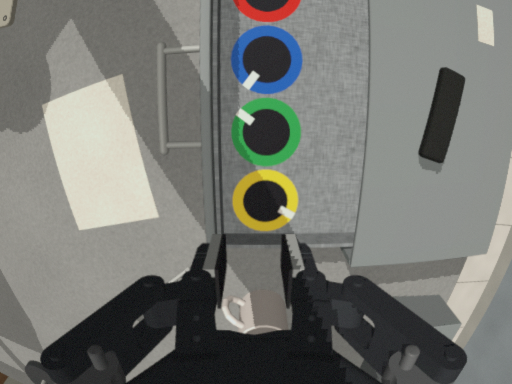

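```bash
cat >> h.py <<'E'
from scipy.optimize import least_squares
def disc(cal,im,name,col,z=.013,near=None):
    n,l,s,c=cv2.connectedComponentsWithStats(mask(im,col,smin=90))
    best=None
    for i in range(1,n):
        if s[i,4]<150: continue
        w=onz(cal,name,*c[i],z)
        if near is not None and np.linalg.norm(w[:2]-near)>.06: continue
        if best is None or s[i,4]>s[best,4]: best=i
    if best is None: return None
    m=(l==best).astype(np.uint8)
    cs,_=cv2.findContours(m,cv2.RETR_EXTERNAL,cv2.CHAIN_APPROX_NONE)
    cp=max(cs,key=cv2.contourArea)[:,0,:]
    P=np.array([onz(cal,name,u,v,z)[:2] for u,v in cp])
    ctr=P.mean(0)
    f=lambda x:np.hypot(*(P-x[:2]).T)-x[2]
    sol=least_squares(f,[*ctr,.044],loss='soft_l1',f_scale=.001).x
    # white mark
    hsv=cv2.cvtColor(im,cv2.COLOR_RGB2HSV); wm=(hsv[:,:,1]<60)&(hsv[:,:,2]>150)
    vs,us=np.nonzero(wm); W=np.array([onz(cal,name,u,v,z)[:2] for u,v in zip(us,vs)]) if len(us) else np.zeros((0,2))
    d=W-sol[:2]; rr=np.hypot(*d.T); k=(rr>.023)&(rr<.043); md=d[k].mean(0) if k.any() else np.array([np.nan]*2)
    return sol,np.degrees(np.arctan2(md[1],md[0])),np.linalg.norm(md),k.sum()
E
python3 - <<'E'
from h import *
cal=np.load('w4cal.npy',allow_pickle=True).item(); im=cv2.imread('pics/w4.png')[:,:,::-1].copy()
psi=np.radians(6.4);ex=np.array([np.cos(psi),np.sin(psi)]);ey=np.array([-ex[1],ex[0]])
c0=np.array([.418,-.238])+.119*ex
for i,c in enumerate(['red','blue','green','yellow']):
    print(c,disc(cal,im,'wrist',c,near=c0+ey*(.138-.092*i)),(c0+ey*(.138-.092*i)).round(4))
E
```

```text
red (array([ 0.52126646, -0.09114072,  0.03894967]), np.float64(-83.61834094027328), np.float64(0.03732393926152817), np.int64(34)) [ 0.5209 -0.0876]
blue (array([ 0.53096906, -0.17857759,  0.04214064]), np.float64(-119.58746815449888), np.float64(0.03273271257377439), np.int64(139)) [ 0.5311 -0.179 ]
green (array([ 0.5412983 , -0.2707996 ,  0.04196625]), np.float64(149.6389599887746), np.float64(0.03295086093886617), np.int64(138)) [ 0.5414 -0.2704]
yellow (array([ 0.55043397, -0.36200192,  0.04247491]), np.float64(-22.368033446904004), np.float64(0.0329585124141401), np.int64(100)) [ 0.5516 -0.3619]
```

Request:
drive_tool(delta_pos=[[0,-0.3,-1],[0,0,-1],[0,0,-1],[0,0,-1],[0,0,0],[0,0,0]], dr=[[0,0,0],[0,0,0],[0,0,0],[0,0,0],[0,0,0],[0,0,0]])

```text
t: 8.62
eef_pos: [0.5106, -0.2059, 0.3172]
eef_rot: [0.47, 0.528, -0.47, 0.528]
force: [0.3, 0.2, -0.4]
finger_gap: 0.0299
```

```bash
python3 - <<'E'
from h import *
cal,im=snap('wrist','w5.png'); np.save('w5cal.npy',cal,allow_pickle=True)
psi=np.radians(6.4);ex=np.array([np.cos(psi),np.sin(psi)]);ey=np.array([-ex[1],ex[0]])
c0=np.array([.418,-.238])+.119*ex
for i,c in enumerate(['red','blue','green','yellow']):
    print(c,disc(cal,im,'wrist',c,near=c0+ey*(.138-.092*i)),(c0+ey*(.138-.092*i)).round(4))
E
```

```text
red (array([ 0.5205169 , -0.08801096,  0.04241465]), np.float64(57.99441991018191), np.float64(0.03286786252598641), np.int64(118)) [ 0.5209 -0.0876]
blue (array([ 0.53101981, -0.17905697,  0.04217549]), np.float64(-119.69555107810193), np.float64(0.03285229320606469), np.int64(128)) [ 0.5311 -0.179 ]
green (array([ 0.54130179, -0.27130805,  0.0419424 ]), np.float64(149.78039162257966), np.float64(0.03289323172450709), np.int64(117)) [ 0.5414 -0.2704]
yellow (array([ 0.54849479, -0.36358262,  0.04055376]), np.float64(-4.232716579671449), np.float64(0.04075095085520918), np.int64(11)) [ 0.5516 -0.3619]
```

View pics/w5.png

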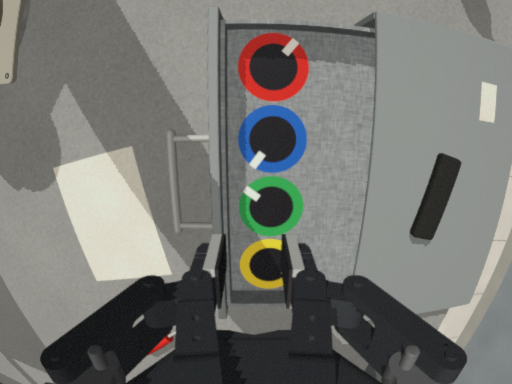

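Request:
drive_tool(delta_pos=[[0,0.15,-1],[0,0.15,-1],[0,0.15,-1],[0,0.15,-1],[0,0.15,-1],[0,0.15,-1],[0,0.15,-1],[0,0.15,-1],[0,0.15,-1],[0,0.15,-1],[0,0.15,-1],[0,0.15,-1]], dr=[[0,0,0],[0,0,0],[0,0,0],[0,0,0],[0,0,0],[0,0,0],[0,0,0],[0,0,0],[0,0,0],[0,0,0],[0,0,0],[0,0,0]], jaw=-1)

```text
t: 9.67
eef_pos: [0.5226, 0.0963, 0.3163]
eef_rot: [0.471, 0.527, -0.471, 0.527]
force: [0.9, -0.1, 0.1]
finger_gap: 0.0854
```

Request:
drive_tool(delta_pos=[[0,0.15,-1],[0,0.15,-1],[0,0.15,-1],[0,0.15,-1],[0,0.15,-1],[0,0,0],[0,0,0]], dr=[[0,0,0],[0,0,0],[0,0,0],[0,0,0],[0,0,0],[0,0,0],[0,0,0]], newtons=35)

```text
t: 10.25
eef_pos: [0.5272, 0.2226, 0.3159]
eef_rot: [0.47, 0.528, -0.471, 0.528]
force: [-0.5, -1.6, 0.2]
finger_gap: 0.0853
```

```bash
python3 - <<'E'
from h import *
cal,im=snap('wrist','w6.png'); np.save('w6cal.npy',cal,allow_pickle=True)
go([.53,.2,.317],6.4)
E
```

```text
t 10.3 p [0.5272 0.2218 0.316 ] yawY 6.51 q6 1.71 gap 0.0851
shift [-0.04  0.01  0.88] n 1 per row [-0.039  0.014  0.88 ]
dr_x total units 0.02 alt -35.98 36.02
tilt [-5.e-04 -6.e-04 -1.e+00]
```

View pics/w6.png

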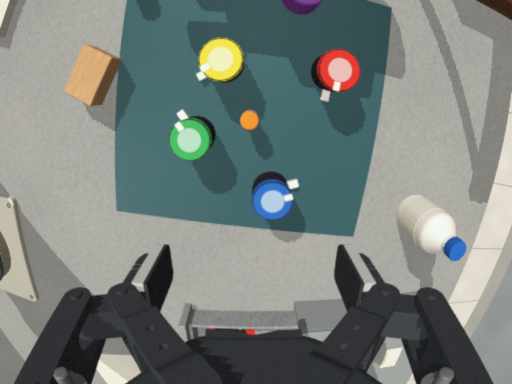

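```bash
cat >> h.py <<'E'
def cell(cal,im,name,col,near,z0=0.0,verbose=True):
    zt=z0+.05
    m=mask(im,col,smin=90); n,l,s,c=cv2.connectedComponentsWithStats(m)
    cand=[i for i in range(1,n) if s[i,4]>60 and np.linalg.norm(onz(cal,name,*c[i],zt)[:2]-near)<.09]
    if not cand: return None
    i=max(cand,key=lambda i:s[i,4]); mm=(l==i).astype(np.uint8)
    cs,_=cv2.findContours(cv2.morphologyEx(mm,cv2.MORPH_CLOSE,np.ones((5,5))),cv2.RETR_EXTERNAL,cv2.CHAIN_APPROX_NONE); ct=max(cs,key=cv2.contourArea)
    P=np.array([onz(cal,name,u,v,zt)[:2] for u,v in ct[:,0,:]])
    hull=cv2.convexHull(ct); fill=np.zeros_like(mm); cv2.fillPoly(fill,[hull],1)
    hsv=cv2.cvtColor(im,cv2.COLOR_RGB2HSV).astype(int)
    # glass: inside hull, not rim, eroded component
    g=((fill==1)&(mm==0)&(hsv[:,:,2]>90)).astype(np.uint8)
    white=(hsv[:,:,1]<50)&(hsv[:,:,2]>135)
    # far-side rim: points of the contour farthest from camera foot are top-edge
    foot=cal['cam_to_world'][:2,3]
    f=lambda x:np.hypot(*(P-x[:2]).T)-.025
    ctr=P.mean(0); vdir=(ctr-foot)/np.linalg.norm(ctr-foot)
    for _ in range(3):
        sel=((P-ctr)@vdir)>-.002     # far half: top edge outline
        Q=P[sel]; sol=least_squares(lambda x:np.hypot(*(Q-x[:2]).T)-x[2],[*ctr,.025],loss='soft_l1',f_scale=.0007).x; ctr=sol[:2]
    allfit=least_squares(lambda x:np.hypot(*(P-x[:2]).T)-x[2],[*ctr,.025],loss='soft_l1',f_scale=.0007).x
    vs,us=np.nonzero(white|False)
    W=np.array([onz(cal,name,u,v,z0+.008)[:2] for u,v in zip(us,vs)]); d=W-ctr; rr=np.hypot(*d.T); k=(rr>.027)&(rr<.040)
    Wt=np.array([onz(cal,name,u,v,zt)[:2] for u,v in zip(us,vs)]); dt=Wt-ctr; rt=np.hypot(*dt.T); kt=(rt>.017)&(rt<.0255)
    A=lambda v:np.degrees(np.arctan2(v[1],v[0])).round(1)
    if verbose: print(col,'far',sol.round(4),'all',allfit.round(4),'tab',A(d[k].mean(0)) if k.any() else None,np.linalg.norm(d[k].mean(0)).round(4) if k.any() else None,k.sum(),'bar',A(dt[kt].mean(0)) if kt.any() else None,kt.sum())
    return sol
E
cat > look.py <<'E'
from h import *
import sys
cal,im=snap('wrist',sys.argv[1])
for c,n in dict(red=(.611,.35),yellow=(.478,.343),green=(.452,.245),blue=(.552,.185)).items(): cell(cal,im,'wrist',c,np.array(n))
E
python3 - <<'E'
from h import *
cal=np.load('w6cal.npy',allow_pickle=True).item(); im=cv2.imread('pics/w6.png')[:,:,::-1].copy()
for c,n in dict(red=(.611,.35),yellow=(.478,.343),green=(.452,.245),blue=(.552,.185)).items(): cell(cal,im,'wrist',c,np.array(n))
print('dropper',onz(cal,'wrist',249,120,.038))
cv2.imwrite('pics/w6c.png',cv2.resize(im[0:240,150:380],None,fx=2.5,fy=2.5,interpolation=cv2.INTER_CUBIC)[:,:,::-1])
E
```

```text
red far [0.6098 0.3451 0.024 ] all [0.6085 0.345  0.0245] tab -95.0 0.0326 75 bar -92.9 40
yellow far [0.4741 0.3417 0.0214] all [0.4766 0.3387 0.0241] tab -143.9 0.0326 90 bar -138.8 48
green far [0.4484 0.2434 0.0235] all [0.4499 0.244  0.0241] tab 133.8 0.0318 104 bar 129.1 50
blue far [0.5535 0.1792 0.0228] all [0.5525 0.1824 0.0243] tab 17.6 0.031 111 bar 22.9 45
dropper [0.51513503 0.27206604 0.038     ]
```

View pics/w6c.png

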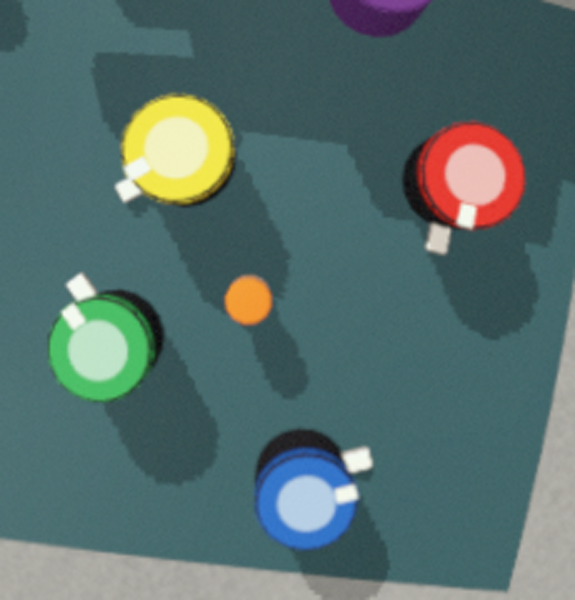

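```bash
cat >> h.py <<'E'
def cell(cal,im,name,col,near,z0=0.0,verbose=True,rad=.09):
    zt=z0+.05
    m=mask(im,col,smin=120); n,l,s,c=cv2.connectedComponentsWithStats(m)
    cand=[i for i in range(1,n) if s[i,4]>60 and np.linalg.norm(onz(cal,name,*c[i],zt)[:2]-near)<rad]
    if not cand: print(col,'none'); return None
    i=max(cand,key=lambda i:s[i,4]); mm=(l==i).astype(np.uint8)
    cs,_=cv2.findContours(mm,cv2.RETR_EXTERNAL,cv2.CHAIN_APPROX_NONE); ct=max(cs,key=cv2.contourArea)
    P=np.array([onz(cal,name,u,v,zt)[:2] for u,v in ct[:,0,:]])
    fill=np.zeros_like(mm); cv2.fillPoly(fill,[cv2.convexHull(ct)],1)
    hsv=cv2.cvtColor(im,cv2.COLOR_RGB2HSV).astype(int)
    white=(hsv[:,:,1]<50)&(hsv[:,:,2]>135)
    allfit=least_squares(lambda x:np.hypot(*(P-x[:2]).T)-x[2],[*P.mean(0),.025],loss='soft_l1',f_scale=.0007).x
    g=((cv2.erode(fill,np.ones((3,3)))==1)&(mm==0)&~white&(hsv[:,:,2]>90)).astype(np.uint8)
    n2,l2,s2,c2=cv2.connectedComponentsWithStats(g); j=1+np.argmax(s2[1:,4]); 
    cg,_=cv2.findContours((l2==j).astype(np.uint8),cv2.RETR_EXTERNAL,cv2.CHAIN_APPROX_NONE); cg=max(cg,key=cv2.contourArea)
    G=np.array([onz(cal,name,u,v,zt)[:2] for u,v in cg[:,0,:]])
    gf=least_squares(lambda x:np.hypot(*(G-x[:2]).T)-x[2],[*G.mean(0),.015],loss='soft_l1',f_scale=.0005).x
    ctr=gf[:2]
    vs,us=np.nonzero(white)
    W=np.array([onz(cal,name,u,v,z0+.008)[:2] for u,v in zip(us,vs)]); d=W-ctr; rr=np.hypot(*d.T); k=(rr>.027)&(rr<.040)
    Wt=np.array([onz(cal,name,u,v,zt)[:2] for u,v in zip(us,vs)]); dt=Wt-ctr; rt=np.hypot(*dt.T); kt=(rt>.017)&(rt<.0255)
    A=lambda v:np.degrees(np.arctan2(v[1],v[0])).round(1)
    if verbose: print(col,'rim',allfit.round(4),'glass',gf.round(4),'tab',A(d[k].mean(0)) if k.any() else None,np.linalg.norm(d[k].mean(0)).round(4) if k.any() else None,k.sum(),'bar',A(dt[kt].mean(0)) if kt.any() else None,kt.sum())
    return gf
E
python3 - <<'E'
from h import *
cal=np.load('w6cal.npy',allow_pickle=True).item(); im=cv2.imread('pics/w6.png')[:,:,::-1].copy()
print(cal['cam_to_world'][:3,3])
for c,n in dict(red=(.611,.35),yellow=(.478,.343),green=(.452,.245),blue=(.552,.185)).items(): cell(cal,im,'wrist',c,np.array(n))
E
```

```text
[0.5168623  0.30204737 0.38599712]
red rim [0.6085 0.345  0.0241] glass [0.6104 0.3452 0.0139] tab -96.0 0.0326 76 bar -94.8 41
yellow rim [0.4767 0.3388 0.0237] glass [0.4752 0.3393 0.0138] tab -148.8 0.0321 91 bar -144.0 53
green rim [0.4498 0.2439 0.0236] glass [0.448  0.2436 0.0141] tab 133.4 0.0316 100 bar 126.9 50
blue rim [0.5526 0.1823 0.0242] glass [0.5538 0.1798 0.0141] tab 16.5 0.0306 107 bar 21.4 43
```

```bash
cat >> h.py <<'E'
def turned(target,yaw,first_rot_units):
    """shift in tool frame after rotating by yaw"""
    s,p,_=st(); a=np.radians(yaw); Rm=np.array([[0,0,-1],[np.cos(a),np.sin(a),0],[np.sin(a),-np.cos(a),0]]).T
    d=Rm.T@(np.asarray(target)-p)/.025; print('after-turn shift',d.round(2))
def lookpose(c,yaw,z=.2,off=.0805):
    a=np.radians(yaw); return [c[0]+off*np.sin(a),c[1]-off*np.cos(a),z]
E
python3 - <<'E'
from h import *
L=lookpose((.553,.181),60); print(L); go(L,60)
E
```

```text
[np.float64(0.6227150450046474), np.float64(0.14075), 0.2]
t 10.3 p [0.5272 0.2218 0.316 ] yawY 6.51 q6 1.71 gap 0.0851
shift [4.64 3.43 3.65] n 5 per row [0.928 0.686 0.731]
dr_x total units -10.7 alt -46.7 25.3
tilt [-5.e-04 -6.e-04 -1.e+00]
```

Request:
drive_tool(delta_pos=[[0.93,0.69,0.73],[0.93,0.69,0.73],[0.93,0.69,0.73],[0.93,0.69,0.73],[0.93,0.69,0.73],[0,0,0],[0,0,0],[0,0,0],[0,0,0],[0,0,0],[0,0,0],[0,0,0]], dr=[[0,0,0],[0,0,0],[0,0,0],[0,0,0],[0,0,0],[-1,0,0],[-1,0,0],[-1,0,0],[-1,0,0],[-1,0,0],[-1,0,0],[-1,0,0]], jaw=-0.6)

```text
t: 11.3
eef_pos: [0.623, 0.1395, 0.2002]
eef_rot: [0.29, 0.645, -0.29, 0.645]
force: [-0.2, -0.3, -0.1]
finger_gap: 0.0683
```

Request:
drive_tool(delta_pos=[[0,0,0],[0,0,0],[0,0,0],[0,0,0],[0,0,0],[0,0,0]], dr=[[-1,0,0],[-1,0,0],[-1,0,0],[-0.7,0,0],[0,0,0],[0,0,0]])

```text
t: 11.8
eef_pos: [0.623, 0.1401, 0.2002]
eef_rot: [0.184, 0.683, -0.184, 0.683]
force: [0.3, 0.2, 0.3]
finger_gap: 0.0682
```

```bash
python3 look.py w7.png; python3 - <<'E'
from h import *
go([.553,.181,.086],60)
E
```

```text
red rim [0.6092 0.3424 0.0261] glass [0.6105 0.3458 0.014 ] tab -96.1 0.0332 123 bar -95.3 58
yellow none
green none
blue rim [0.5534 0.1802 0.0237] glass [0.5537 0.1805 0.014 ] tab 21.7 0.0326 148 bar 21.3 119
t 11.85 p [0.623  0.1404 0.2002] yawY 59.8 q6 0.62 gap 0.0687
shift [ 4.57 -0.   -3.24] n 5 per row [ 0.914 -0.    -0.648]
dr_x total units -0.04 alt -36.04 35.96
tilt [ 0.e+00 -2.e-04 -1.e+00]
```

View pics/w7.png

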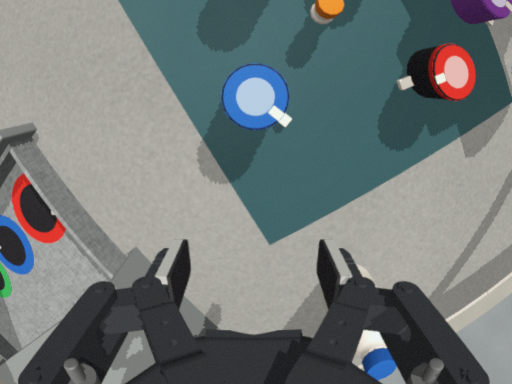

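Request:
drive_tool(delta_pos=[[0,0,-0.8],[0,0,-0.8],[0,0,-0.8],[0,0,-0.82],[0.4,0,0],[0.8,0,0],[0.8,0,0],[0.8,0,0],[0.8,0,0],[0.6,0,0],[0.37,0,0],[0,0,0]], dr=[[0,0,0],[0,0,0],[0,0,0],[0,0,0],[0,0,0],[0,0,0],[0,0,0],[0,0,0],[0,0,0],[0,0,0],[0,0,0],[0,0,0]])

```text
t: 12.85
eef_pos: [0.5526, 0.1811, 0.0838]
eef_rot: [0.183, 0.684, -0.184, 0.682]
force: [0.2, 0.8, 1.3]
finger_gap: 0.0685
```

```bash
python3 - <<'E'
from h import *
go([.5536,.1804,.086],60); snap('wrist','w8.png')
E
```

```text
t 12.85 p [0.5526 0.1811 0.0838] yawY 59.92 q6 0.7 gap 0.0685
shift [-0.09 -0.    0.05] n 1 per row [-0.087 -0.005  0.049]
dr_x total units -0.02 alt -36.02 35.98
tilt [-3.2e-03 -7.0e-04 -1.0e+00]
```

View pics/w8.png

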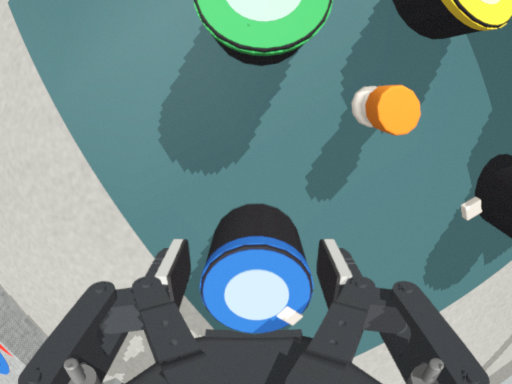

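Well centred between the jaws. Grip at 35 N.

Request:
drive_tool(delta_pos=[[0,0,0],[0,0,0],[0,0,0],[0,0,0],[0,0,0],[0,0,0],[0,0,0],[0,0,0]], dr=[[0,0,0],[0,0,0],[0,0,0],[0,0,0],[0,0,0],[0,0,0],[0,0,0],[0,0,0]], jaw=1, newtons=35)

```text
t: 13.57
eef_pos: [0.5538, 0.1818, 0.087]
eef_rot: [0.183, 0.682, -0.183, 0.684]
force: [-0.1, -0.2, 7.0]
finger_gap: 0.0491
```

Request:
drive_tool(delta_pos=[[-0.4,0,0],[-0.8,0,0],[-1,0,0],[-1,0,0],[-1,0,0],[-0.5,0,0],[0,0,0],[0,0,0]], dr=[[0,0,0],[0,0,0],[0,0,0],[0,0,0],[0,0,0],[0,0,0],[0,0,0],[0,0,0]])

```text
t: 14.23
eef_pos: [0.5531, 0.1818, 0.204]
eef_rot: [0.183, 0.683, -0.183, 0.683]
force: [-0.3, 0.1, -2.2]
finger_gap: 0.0494
```

```bash
python3 - <<'E'
from h import *
s,p,Rm=st(); cal,im=snap('wrist','w9.png')
print(p,s['finger_gap'],s['force'])
# held cell: underside z = p.z-.0838
cell(cal,im,'wrist','blue',p[:2],z0=p[2]-.0845)
E
```

```text
[0.55314317 0.18180156 0.20399455] 0.04941545325971384 [-0.25995663  0.14959591 -2.22561103]
blue rim [0.5496 0.1823 0.0231] glass [0.5519 0.1813 0.0137] tab -68.0 0.0152 2249 bar -15.0 639
```

View pics/w9.png

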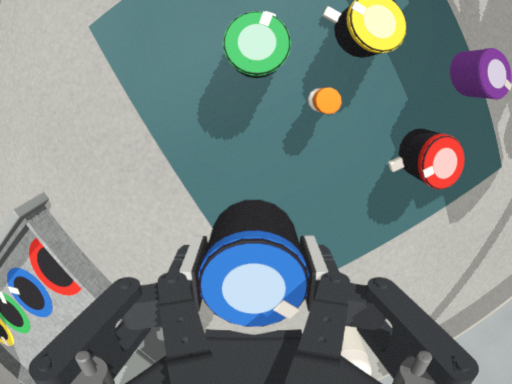

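```bash
python3 - <<'E'
from h import *
go([.5310,-.1790,.204],-81.3)
E
```

```text
t 14.28 p [0.5528 0.1817 0.2029] yawY 60.01 q6 0.7 gap 0.0491
shift [ -0.04 -12.93   6.46] n 13 per row [-0.003 -0.995  0.497]
dr_x total units 28.26 alt -7.74 64.26
tilt [-7.e-04 -1.e-04 -1.e+00]
```

Request:
drive_tool(delta_pos=[[0,-0.6,0.3],[0,-1,0.5],[0,-1,0.5],[0,-1,0.5],[0,-1,0.5],[0,-1,0.5],[0,-1,0.5],[0,-1,0.5],[0,-1,0.5],[0,-1,0.5],[0,-1,0.5],[0,-1,0.5]], dr=[[0,0,0],[0,0,0],[0,0,0],[0,0,0],[0,0,0],[0,0,0],[0,0,0],[0,0,0],[0,0,0],[0,0,0],[0,0,0],[0,0,0]])

```text
t: 15.28
eef_pos: [0.5329, -0.143, 0.2018]
eef_rot: [0.183, 0.684, -0.183, 0.682]
force: [-0.3, 0.1, -1.9]
finger_gap: 0.0498
```

Request:
drive_tool(delta_pos=[[0,-0.9,0.45],[0,-0.4,0.2],[0,0,0],[0,0,0],[0,0,0],[0,0,0],[0,0,0],[0,0,0],[0,0,0],[0,0,0],[0,0,0],[0,0,0]], dr=[[0,0,0],[0,0,0],[0.5,0,0],[1,0,0],[1,0,0],[1,0,0],[1,0,0],[1,0,0],[1,0,0],[1,0,0],[1,0,0],[1,0,0]])

```text
t: 16.28
eef_pos: [0.5312, -0.1775, 0.2021]
eef_rot: [0.444, 0.551, -0.444, 0.55]
force: [-0.8, 0.1, -1.3]
finger_gap: 0.0492
```

Request:
drive_tool(delta_pos=[[0,0,0],[0,0,0],[0,0,0],[0,0,0],[0,0,0],[0,0,0],[0,0,0],[0,0,0],[0,0,0],[0,0,0],[0,0,0],[0,0,0]], dr=[[1,0,0],[1,0,0],[1,0,0],[1,0,0],[1,0,0],[1,0,0],[1,0,0],[1,0,0],[1,0,0],[1,0,0],[1,0,0],[1,0,0]])

```text
t: 17.28
eef_pos: [0.5312, -0.1775, 0.2021]
eef_rot: [-0.659, -0.256, 0.66, -0.254]
force: [0.5, 0.1, -0.9]
finger_gap: 0.049
```

Request:
drive_tool(delta_pos=[[0,0,0],[0,0,0],[0,0,0],[0,0,0],[0,0,0],[0,0,0],[0,0,0],[0,0,0],[0,0,0]], dr=[[1,0,0],[1,0,0],[1,0,0],[1,0,0],[1,0,0],[1,0,0],[0.76,0,0],[0,0,0],[0,0,0]])

```text
t: 18.03
eef_pos: [0.5313, -0.1777, 0.2024]
eef_rot: [-0.704, -0.055, 0.706, -0.054]
force: [0.7, -0.0, -1.2]
finger_gap: 0.0492
```

```bash
python3 - <<'E'
from h import *
go([.5310,-.1790,.1],-81.3); snap('wrist','w10.png')
E
```

```text
t 18.03 p [ 0.5313 -0.1777  0.2024] yawY -81.15 q6 2.51 gap 0.0492
shift [4.1  0.05 0.02] n 5 per row [0.82  0.011 0.003]
dr_x total units 0.03 alt -35.97 36.03
tilt [-1.6e-03  9.0e-04 -1.0e+00]
```

View pics/w10.png

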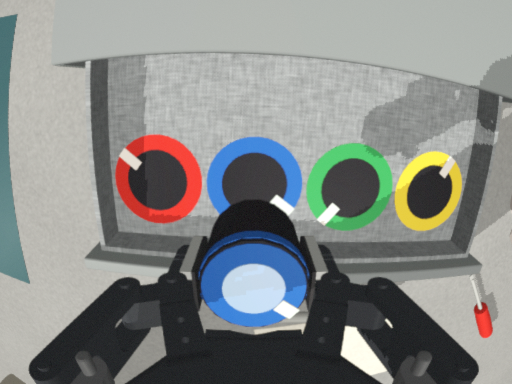

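Request:
drive_tool(delta_pos=[[0.5,0.05,0],[0.8,0,0.02],[0.8,0,0],[0.8,0,0],[0.6,0,0],[0.35,0,0],[0.15,0,0],[0,0,0],[0,0,0]], dr=[[0,0,0],[0,0,0],[0,0,0],[0,0,0],[0,0,0],[0,0,0],[0,0,0],[0,0,0],[0,0,0]])

```text
t: 18.83
eef_pos: [0.5317, -0.1796, 0.1039]
eef_rot: [0.705, 0.054, -0.705, 0.054]
force: [-0.1, 0.6, 0.0]
finger_gap: 0.0491
```

```bash
python3 - <<'E'
from h import *
go([.5310,-.1790,.1],-81.3); print(st()[0]['force'])
E
```

```text
t 18.83 p [ 0.5317 -0.1796  0.1039] yawY -81.26 q6 2.51 gap 0.0491
shift [ 0.16 -0.03  0.02] n 1 per row [ 0.157 -0.028  0.023]
dr_x total units 0.01 alt -35.99 36.01
tilt [ 6.e-04 -3.e-04 -1.e+00]
[-0.05135575  0.63774172  0.00724984]
```

Request:
drive_tool(delta_pos=[[0.06,0,0],[0.04,0,0],[0,0,0]], dr=[[0,0,0],[0,0,0],[0,0,0]])

```text
t: 19.08
eef_pos: [0.5315, -0.1795, 0.1013]
eef_rot: [0.705, 0.054, -0.705, 0.054]
force: [-1.1, 0.2, -0.8]
finger_gap: 0.049
```

Request:
drive_tool(delta_pos=[[0.04,0,0],[0,0,0]], dr=[[0,0,0],[0,0,0]])

```text
t: 19.25
eef_pos: [0.5315, -0.1796, 0.1001]
eef_rot: [0.705, 0.054, -0.705, 0.054]
force: [0.0, 0.9, -0.4]
finger_gap: 0.0492
```

Request:
drive_tool(delta_pos=[[0,0,0],[0,0,0],[0,0,0],[0,0,0],[-0.4,0,0],[-0.8,0,0],[-1,0,0],[-1,0,0],[-1,0,0],[0,0,0],[0,0,0]], dr=[[0,0,0],[0,0,0],[0,0,0],[0,0,0],[0,0,0],[0,0,0],[0,0,0],[0,0,0],[0,0,0],[0,0,0],[0,0,0]], jaw=-0.5)

```text
t: 20.17
eef_pos: [0.5319, -0.1797, 0.207]
eef_rot: [0.706, 0.053, -0.704, 0.054]
force: [-0.7, -0.5, 0.4]
finger_gap: 0.0642
```

```bash
cat >> h.py <<'E'
D=dict(red=(.5207,-.0878,58.0),blue=(.5310,-.1790,-119.6),green=(.5413,-.2708,149.7),yellow=(.5514,-.3619,-22.4))
E
python3 - <<'E'
from h import *
cal,im=snap('wrist','w11.png')
cell(cal,im,'wrist','blue',np.array([.531,-.179]),z0=.013,rad=.03)
go([.53,-.17,.3])
E
```

```text
blue rim [ 0.5468 -0.1762  0.0341] glass [ 0.529  -0.1805  0.0142] tab -144.1 0.0306 273 bar -132.7 185
t 20.22 p [ 0.5314 -0.1795  0.2056] yawY -81.29 q6 2.51 gap 0.0638
shift [-3.78 -0.38 -0.01] n 4 per row [-0.944 -0.095 -0.002]
tilt [ 1.1e-03 -6.0e-04 -1.0e+00]
```

View pics/w11.png

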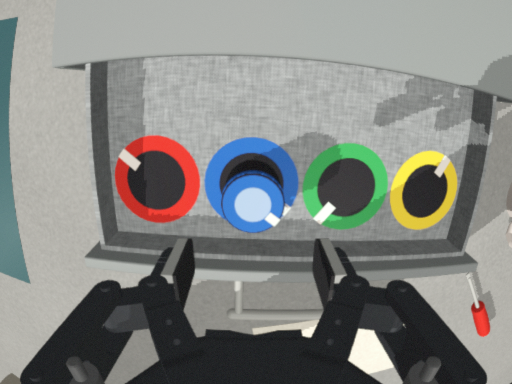

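```bash
python3 - <<'E'
from h import *
L=lookpose((.448,.2436),-20); print(L); go(L,-20)
E
```

```text
[np.float64(0.42046737846228366), np.float64(0.16795474402673438), 0.2]
t 20.22 p [ 0.5314 -0.1795  0.2056] yawY -81.29 q6 2.51 gap 0.0638
shift [  0.21 -14.41   2.28] n 15 per row [ 0.014 -0.961  0.152]
dr_x total units -12.26 alt -48.26 23.74
tilt [ 1.1e-03 -6.0e-04 -1.0e+00]
```

Request:
drive_tool(delta_pos=[[0,-1,0.15],[0,-1,0.16],[0,-1,0.16],[0,-1,0.16],[0,-1,0.16],[0,-1,0.16],[0,-1,0.16],[0,-1,0.16],[0,-1,0.16],[0,-1,0.16],[0,-1,0.16],[0,-1,0.16]], dr=[[0,0,0],[0,0,0],[0,0,0],[0,0,0],[0,0,0],[0,0,0],[0,0,0],[0,0,0],[0,0,0],[0,0,0],[0,0,0],[0,0,0]], jaw=-0.6)

```text
t: 21.22
eef_pos: [0.4376, 0.1108, 0.204]
eef_rot: [-0.704, -0.054, 0.706, -0.054]
force: [0.9, 0.6, 0.2]
finger_gap: 0.0685
```

Request:
drive_tool(delta_pos=[[0,-1,0.16],[0,-1,0.16],[0.2,-0.4,0.05],[0,0,0],[0,0,0],[0,0,0],[0,0,0],[0,0,0],[0,0,0],[0,0,0],[0,0,0],[0,0,0]], dr=[[0,0,0],[0,0,0],[0,0,0],[-1,0,0],[-1,0,0],[-1,0,0],[-1,0,0],[-1,0,0],[-1,0,0],[-1,0,0],[-1,0,0],[-1,0,0]])

```text
t: 22.22
eef_pos: [0.422, 0.156, 0.1989]
eef_rot: [0.628, 0.327, -0.628, 0.322]
force: [-0.3, 1.0, 0.6]
finger_gap: 0.0684
```

Request:
drive_tool(delta_pos=[[0,0,0],[0,0,0],[0,0,0],[0,0,0],[0,0,0]], dr=[[-1,0,0],[-1,0,0],[-1,0,0],[-0.25,0,0],[0,0,0]])

```text
t: 22.63
eef_pos: [0.422, 0.1562, 0.1992]
eef_rot: [0.578, 0.412, -0.576, 0.406]
force: [-0.4, -1.1, -0.3]
finger_gap: 0.0685
```

```bash
python3 look.py w12.png; python3 - <<'E'
from h import *
go([.448,.2436,.086],-20)
E
```

```text
red none
yellow none
green rim [0.4488 0.2434 0.0235] glass [0.4483 0.2442 0.0143] tab 129.5 0.0327 151 bar 130.9 121
blue none
t 22.68 p [0.4221 0.1563 0.1993] yawY -19.46 q6 2.07 gap 0.0683
shift [ 4.56 -0.16 -3.61] n 5 per row [ 0.912 -0.033 -0.722]
dr_x total units 0.11 alt -35.89 36.11
tilt [-0.0025  0.0079 -1.    ]
```

View pics/w12.png

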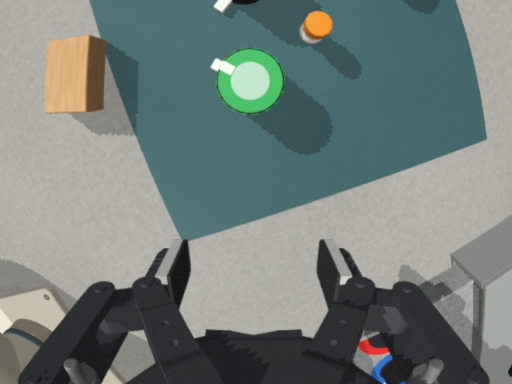

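Request:
drive_tool(delta_pos=[[0,0,-0.7],[0,-0.04,-0.7],[0,-0.04,-0.75],[0,-0.04,-0.75],[0,-0.04,-0.74],[0.6,0,0],[0.8,0,0],[0.8,0,0],[0.8,0,0],[0.8,0,0],[0.5,0,0],[0.2,0,0]], dr=[[0,0,0],[0,0,0],[0,0,0],[0,0,0],[0,0,0],[0,0,0],[0,0,0],[0,0,0],[0,0,0],[0,0,0],[0,0,0],[0,0,0]])

```text
t: 23.68
eef_pos: [0.4474, 0.2443, 0.086]
eef_rot: [0.577, 0.411, -0.577, 0.405]
force: [-0.2, -0.1, 0.5]
finger_gap: 0.0681
```

Request:
drive_tool(delta_pos=[[0,0,0],[0,0,0]], dr=[[0,0,0],[0,0,0]])

```text
t: 23.85
eef_pos: [0.4485, 0.2447, 0.0883]
eef_rot: [0.578, 0.412, -0.576, 0.406]
force: [0.3, 0.6, 0.1]
finger_gap: 0.0684
```

```bash
python3 - <<'E'
from h import *
go([.4484,.2441,.086],-20); snap('wrist','w13.png')
E
```

```text
t 23.85 p [0.4485 0.2447 0.0883] yawY -19.35 q6 2.24 gap 0.0684
shift [0.09 0.   0.03] n 1 per row [0.093 0.004 0.026]
dr_x total units 0.13 alt -35.87 36.13
tilt [-0.0015  0.0081 -1.    ]
```

View pics/w13.png

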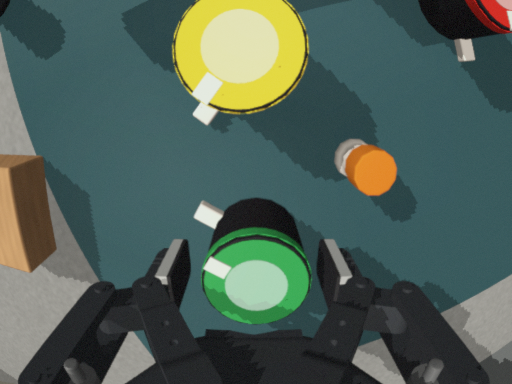

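Request:
drive_tool(delta_pos=[[0.08,0,0],[0,0,0]], dr=[[0,-0.08,0.05],[0,0,0]])

```text
t: 24.07
eef_pos: [0.4486, 0.2448, 0.0866]
eef_rot: [0.577, 0.409, -0.576, 0.409]
force: [-0.5, 0.9, -0.3]
finger_gap: 0.0688
```

Request:
drive_tool(delta_pos=[[0,0,0],[0,0,0],[0,0,0],[0,0,0],[0,0,0],[0,0,0],[0,0,0],[0,0,0]], dr=[[0,0,0],[0,0,0],[0,0,0],[0,0,0],[0,0,0],[0,0,0],[0,0,0],[0,0,0]], jaw=1, newtons=35)

```text
t: 24.73
eef_pos: [0.4486, 0.2449, 0.0867]
eef_rot: [0.577, 0.409, -0.576, 0.409]
force: [-1.5, -0.5, 6.5]
finger_gap: 0.0494
```

```bash
python3 - <<'E'
from h import *
go([.4484,.2441,.086],-20)
E
```

```text
t 24.73 p [0.4486 0.2449 0.0867] yawY -19.28 q6 2.24 gap 0.0494
shift [0.03 0.   0.03] n 1 per row [0.029 0.004 0.031]
dr_x total units 0.14 alt -35.86 36.14
tilt [ 1.4e-03  6.0e-04 -1.0e+00]
```

Request:
drive_tool(delta_pos=[[-0.4,0,0],[-0.8,0,0],[-1,0,0],[-1,0,0],[-1,0,0],[-0.5,0,0],[0,0,0],[0,0,0]], dr=[[0,0,0],[0,0,0],[0,0,0],[0,0,0],[0,0,0],[0,0,0],[0,0,0],[0,0,0]])

```text
t: 25.4
eef_pos: [0.4483, 0.2448, 0.2037]
eef_rot: [0.577, 0.409, -0.576, 0.409]
force: [-0.1, -0.0, -2.0]
finger_gap: 0.0495
```

```bash
python3 - <<'E'
from h import *
go([.5413,-.2708,.204],-19.4+149.7-130)
E
```

```text
t 25.4 p [0.4483 0.2448 0.2037] yawY -19.28 q6 2.24 gap 0.0495
shift [-0.02 10.32 18.24] n 19 per row [-0.001  0.543  0.96 ]
dr_x total units -3.92 alt -39.92 32.08
tilt [ 1.5e-03  5.0e-04 -1.0e+00]
```

Request:
drive_tool(delta_pos=[[0,0.3,0.6],[0,0.57,1],[0,0.57,1],[0,0.57,1],[0,0.57,1],[0,0.57,1],[0,0.57,1],[0,0.57,1],[0,0.57,1],[0,0.57,1],[0,0.57,1],[0,0.57,1]], dr=[[0,0,0],[0,0,0],[0,0,0],[0,0,0],[0,0,0],[0,0,0],[0,0,0],[0,0,0],[0,0,0],[0,0,0],[0,0,0],[0,0,0]])

```text
t: 26.4
eef_pos: [0.507, -0.0845, 0.2018]
eef_rot: [-0.576, -0.41, 0.577, -0.408]
force: [-0.6, 0.8, -1.6]
finger_gap: 0.0491
```

Request:
drive_tool(delta_pos=[[0,0.57,1],[0,0.57,1],[0,0.57,1],[0,0.57,1],[0,0.57,1],[0,0.57,1],[0,0.3,0.6],[0,0,0],[0,0,0],[0,0,0],[0,0,0],[0,0,0]], dr=[[0,0,0],[0,0,0],[0,0,0],[0,0,0],[0,0,0],[0,0,0],[0,0,0],[-1,0,0],[-1,0,0],[-1,0,0],[-0.9,0,0],[0,0,0]])

```text
t: 27.4
eef_pos: [0.5405, -0.2692, 0.202]
eef_rot: [0.498, 0.503, -0.498, 0.501]
force: [0.6, 0.1, -0.7]
finger_gap: 0.0492
```

```bash
python3 - <<'E'
from h import *
go([.5413,-.2708,.1],.42); snap('wrist','w14.png')
E
```

```text
t 27.4 p [ 0.5405 -0.2692  0.202 ] yawY 0.42 q6 0.96 gap 0.0492
shift [4.08 0.04 0.07] n 5 per row [0.816 0.008 0.014]
dr_x total units 0.0 alt -36.0 36.0
tilt [-0.0016  0.0017 -1.    ]
```

View pics/w14.png

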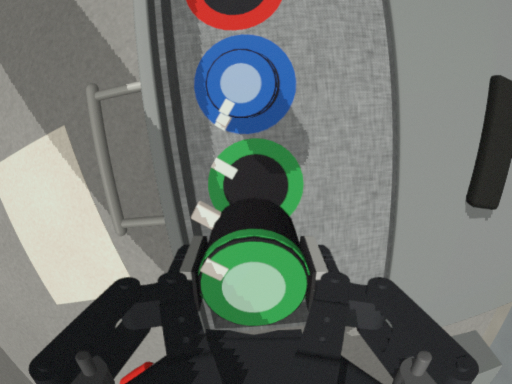

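Request:
drive_tool(delta_pos=[[0.5,0.04,0.07],[0.8,0,0],[0.8,0,0],[0.8,0,0],[0.6,0,0],[0.35,0,0],[0.15,0,0],[0.1,0,0],[0,0,0]], dr=[[0,0,0],[0,0,0],[0,0,0],[0,0,0],[0,0,0],[0,0,0],[0,0,0],[0,0,0],[0,0,0]])

```text
t: 28.2
eef_pos: [0.5421, -0.2714, 0.1011]
eef_rot: [0.499, 0.501, -0.499, 0.501]
force: [0.4, 0.2, -1.0]
finger_gap: 0.0491
```

```bash
python3 - <<'E'
from h import *
go([.5413,-.2708,.1],.42); print(st()[0]['force'])
E
```

```text
t 28.2 p [ 0.5421 -0.2714  0.1011] yawY 0.18 q6 0.96 gap 0.0491
shift [ 0.04 -0.03 -0.02] n 1 per row [ 0.045 -0.03  -0.024]
dr_x total units -0.05 alt -36.05 35.95
tilt [ 5.e-04  1.e-04 -1.e+00]
[ 0.35207818  0.24994559 -0.96699935]
```

Request:
drive_tool(delta_pos=[[0.04,-0.03,0],[0,0,0]], dr=[[0,0,0],[0,0,0]])

```text
t: 28.37
eef_pos: [0.5414, -0.2716, 0.1007]
eef_rot: [0.499, 0.5, -0.499, 0.501]
force: [0.6, 1.1, -1.4]
finger_gap: 0.0492
```

Request:
drive_tool(delta_pos=[[0,0,0],[0,0,0],[0,0,0],[0,0,0],[-0.4,0,0],[-0.8,0,0],[-1,0,0],[-1,0,0],[-1,0,0],[0,0,0],[0,0,0]], dr=[[0,0,0],[0,0,0],[0,0,0],[0,0,0],[0,0,0],[0,0,0],[0,0,0],[0,0,0],[0,0,0],[0,0,0],[0,0,0]], jaw=-0.5)

```text
t: 29.28
eef_pos: [0.5416, -0.2717, 0.2073]
eef_rot: [0.499, 0.5, -0.499, 0.502]
force: [-0.4, 0.9, 0.3]
finger_gap: 0.064
```

```bash
python3 - <<'E'
from h import *
snap('wrist','w15.png')
L=lookpose((.4765,.339),62); print(L); go(L,62)
E
```

```text
[np.float64(0.5475772812251436), np.float64(0.3012075391957358), 0.2]
t 29.33 p [ 0.5412 -0.2714  0.2058] yawY 0.22 q6 0.96 gap 0.0639
shift [  0.22   0.34 -22.9 ] n 23 per row [ 0.01   0.015 -0.996]
dr_x total units -12.36 alt -48.36 23.64
tilt [ 1.5e-03 -6.0e-04 -1.0e+00]
```

View pics/w15.png

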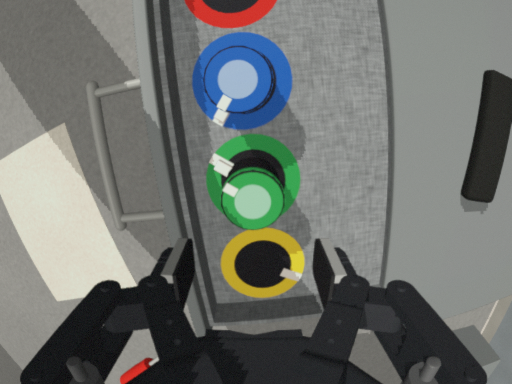

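Request:
drive_tool(delta_pos=[[0,0,-1],[0,0,-1],[0,0,-1],[0,0,-1],[0,0,-1],[0,0,-1],[0,0,-1],[0,0,-1],[0,0,-1],[0,0,-1],[0,0,-1],[0,0,-1]], dr=[[0,0,0],[0,0,0],[0,0,0],[0,0,0],[0,0,0],[0,0,0],[0,0,0],[0,0,0],[0,0,0],[0,0,0],[0,0,0],[0,0,0]], jaw=-0.6)

```text
t: 30.33
eef_pos: [0.5393, 0.0298, 0.2041]
eef_rot: [0.499, 0.501, -0.499, 0.5]
force: [1.2, 0.1, -0.1]
finger_gap: 0.0684
```

Request:
drive_tool(delta_pos=[[0,0.1,-1],[0,0.1,-1],[0,0.1,-1],[0,0,-1],[0,0,-1],[0,0,-1],[0,0,-1],[0,0,-1],[0,0,-1],[0,0,-1],[0.2,0,-0.9],[0,0,0]], dr=[[0,0,0],[0,0,0],[0,0,0],[0,0,0],[0,0,0],[0,0,0],[0,0,0],[0,0,0],[0,0,0],[0,0,0],[0,0,0],[0,0,0]])

```text
t: 31.33
eef_pos: [0.5454, 0.3042, 0.198]
eef_rot: [0.498, 0.502, -0.499, 0.501]
force: [-0.1, -0.9, -0.2]
finger_gap: 0.0682
```

Request:
drive_tool(delta_pos=[[0,0,0],[0,0,0],[0,0,0],[0,0,0],[0,0,0],[0,0,0],[0,0,0],[0,0,0],[0,0,0],[0,0,0],[0,0,0],[0,0,0]], dr=[[-1,0,0],[-1,0,0],[-1,0,0],[-1,0,0],[-1,0,0],[-1,0,0],[-1,0,0],[-1,0,0],[-1,0,0],[-1,0,0],[-1,0,0],[-1,0,0]])

```text
t: 32.33
eef_pos: [0.5461, 0.3004, 0.1991]
eef_rot: [0.18, 0.684, -0.181, 0.683]
force: [-0.7, -0.2, -0.2]
finger_gap: 0.0682
```

Request:
drive_tool(delta_pos=[[0,0,0],[0,0,0]], dr=[[-0.4,0,0],[0,0,0]])

```text
t: 32.5
eef_pos: [0.5461, 0.3004, 0.1992]
eef_rot: [0.169, 0.687, -0.17, 0.686]
force: [-0.0, 0.5, 0.8]
finger_gap: 0.0685
```

```bash
python3 look.py w16.png; python3 - <<'E'
from h import *
go([.4765,.339,.086],62)
E
```

```text
red rim [0.6053 0.3458 0.0239] glass [0.6105 0.3458 0.0138] tab -30.0 0.0227 498 bar -52.2 153
yellow rim [0.4855 0.3652 0.0237] glass [0.4853 0.3654 0.0142] tab -147.9 0.0318 181 bar -148.2 117
green none
blue none
t 32.55 p [0.5462 0.3005 0.1993] yawY 62.15 q6 0.85 gap 0.0685
shift [ 4.54  0.06 -3.18] n 5 per row [ 0.907  0.013 -0.636]
dr_x total units 0.03 alt -35.97 36.03
tilt [-1.1e-03 -5.0e-04 -1.0e+00]
```

View pics/w16.png

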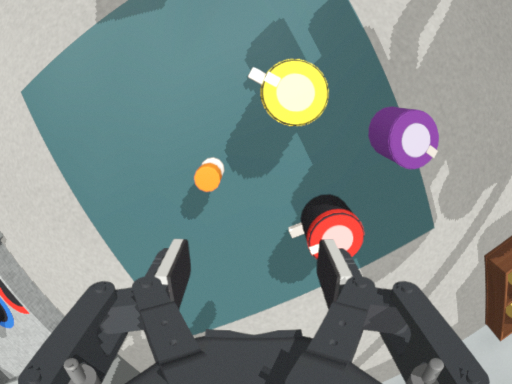

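```bash
python3 - <<'E'
from h import *
go([.4853,.3653,.086],62)
E
```

```text
t 32.55 p [0.5462 0.3005 0.1993] yawY 62.15 q6 0.85 gap 0.0685
shift [ 4.53  1.16 -3.36] n 5 per row [ 0.907  0.232 -0.672]
dr_x total units 0.03 alt -35.97 36.03
tilt [-1.1e-03 -5.0e-04 -1.0e+00]
```

Request:
drive_tool(delta_pos=[[0,0.29,-0.84],[0,0.29,-0.84],[0,0.29,-0.84],[0,0.29,-0.84],[0.4,0,0],[0.8,0,0],[0.8,0,0],[0.8,0,0],[0.8,0,0],[0.6,0,0],[0.33,0,0],[0,0,0]], dr=[[0,0,0],[0,0,0],[0,0,0],[0,0,0],[0,0,0],[0,0,0],[0,0,0],[0,0,0],[0,0,0],[0,0,0],[0,0,0],[0,0,0]])

```text
t: 33.55
eef_pos: [0.485, 0.365, 0.0846]
eef_rot: [0.169, 0.687, -0.171, 0.685]
force: [0.0, -0.8, -1.2]
finger_gap: 0.0684
```

```bash
python3 - <<'E'
from h import *
snap('wrist','w17.png');go([.4853,.3653,.086],62)
E
```

```text
t 33.6 p [0.4855 0.3653 0.086 ] yawY 62.16 q6 0.99 gap 0.0684
shift [ 0.   -0.01 -0.01] n 1 per row [ 0.001 -0.006 -0.007]
dr_x total units 0.03 alt -35.97 36.03
tilt [-1.3e-03 -9.0e-04 -1.0e+00]
```

View pics/w17.png

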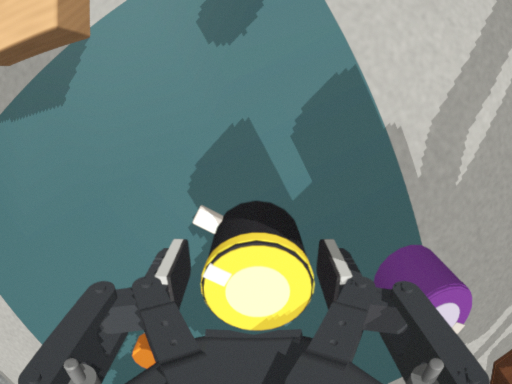

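Request:
drive_tool(delta_pos=[[0,0,0],[0,0,0],[0,0,0],[0,0,0],[0,0,0],[0,0,0],[0,0,0],[0,0,0]], dr=[[0,0,0],[0,0,0],[0,0,0],[0,0,0],[0,0,0],[0,0,0],[0,0,0],[0,0,0]], jaw=1, newtons=35)

```text
t: 34.27
eef_pos: [0.4862, 0.3661, 0.088]
eef_rot: [0.17, 0.686, -0.169, 0.687]
force: [0.2, -0.7, 5.7]
finger_gap: 0.0494
```

Request:
drive_tool(delta_pos=[[-0.4,0,0],[-0.8,0,0],[-1,0,0],[-1,0,0],[-1,0,0],[-0.5,0,0],[0,0,0],[0,0,0]], dr=[[0,0,0],[0,0,0],[0,0,0],[0,0,0],[0,0,0],[0,0,0],[0,0,0],[0,0,0]])

```text
t: 34.93
eef_pos: [0.4856, 0.366, 0.205]
eef_rot: [0.17, 0.686, -0.169, 0.687]
force: [-0.2, -0.2, -1.6]
finger_gap: 0.0495
```

```bash
python3 - <<'E'
from h import *
go([.5514,-.3619,.204],187.75)
E
```

```text
t 34.93 p [0.4856 0.366  0.205 ] yawY 62.23 q6 0.99 gap 0.0495
shift [ 2.000e-02 -2.453e+01  1.590e+01] n 25 per row [ 0.001 -0.981  0.636]
dr_x total units -25.1 alt -61.1 10.9
tilt [ 1.5e-03  8.0e-04 -1.0e+00]
```

Request:
drive_tool(delta_pos=[[0,-0.6,0.39],[0,-1,0.65],[0,-1,0.65],[0,-1,0.65],[0,-1,0.65],[0,-1,0.65],[0,-1,0.65],[0,-1,0.65],[0,-1,0.65],[0,-1,0.65],[0,-1,0.65],[0,-1,0.65]], dr=[[0,0,0],[0,0,0],[0,0,0],[0,0,0],[0,0,0],[0,0,0],[0,0,0],[0,0,0],[0,0,0],[0,0,0],[0,0,0],[0,0,0]])

```text
t: 35.93
eef_pos: [0.5164, 0.0201, 0.2029]
eef_rot: [0.17, 0.687, -0.17, 0.686]
force: [1.6, 0.0, -1.4]
finger_gap: 0.0494
```

Request:
drive_tool(delta_pos=[[0,-1,0.65],[0,-1,0.65],[0,-1,0.65],[0,-1,0.65],[0,-1,0.65],[0,-1,0.65],[0,-1,0.65],[0,-1,0.65],[0,-1,0.65],[0,-1,0.65],[0,-1,0.65],[0,-1,0.64]], dr=[[0,0,0],[0,0,0],[0,0,0],[0,0,0],[0,0,0],[0,0,0],[0,0,0],[0,0,0],[0,0,0],[0,0,0],[0,0,0],[0,0,0]])

```text
t: 36.93
eef_pos: [0.5492, -0.3358, 0.2024]
eef_rot: [0.17, 0.687, -0.169, 0.686]
force: [0.8, 0.5, -1.0]
finger_gap: 0.0492
```

Request:
drive_tool(delta_pos=[[0,-0.6,0.4],[0,-0.3,0.2],[0,0,0],[0,0,0],[0,0,0],[0,0,0],[0,0,0],[0,0,0],[0,0,0],[0,0,0],[0,0,0],[0,0,0]], dr=[[0,0,0],[0,0,0],[-0.6,0,0],[-1,0,0],[-1,0,0],[-1,0,0],[-1,0,0],[-1,0,0],[-1,0,0],[-1,0,0],[-1,0,0],[-1,0,0]])

```text
t: 37.93
eef_pos: [0.5523, -0.3604, 0.2031]
eef_rot: [-0.125, 0.696, 0.127, 0.696]
force: [0.6, 0.3, -1.2]
finger_gap: 0.0494
```

Request:
drive_tool(delta_pos=[[0,0,0],[0,0,0],[0,0,0],[0,0,0],[0,0,0],[0,0,0],[0,0,0],[0,0,0],[0,0,0],[0,0,0],[0,0,0],[0,0,0]], dr=[[-1,0,0],[-1,0,0],[-1,0,0],[-1,0,0],[-1,0,0],[-1,0,0],[-1,0,0],[-1,0,0],[-1,0,0],[-1,0,0],[-1,0,0],[-1,0,0]])

```text
t: 38.93
eef_pos: [0.5523, -0.3604, 0.2031]
eef_rot: [-0.456, 0.54, 0.458, 0.54]
force: [-0.1, 1.0, -0.7]
finger_gap: 0.0491
```

Request:
drive_tool(delta_pos=[[0,0,0],[0,0,0],[0,0,0],[0,0,0],[0,0,0]], dr=[[-1,0,0],[-1,0,0],[-1,0,0],[-0.5,0,0],[0,0,0]])

```text
t: 39.35
eef_pos: [0.5523, -0.3605, 0.2032]
eef_rot: [-0.532, 0.464, 0.534, 0.465]
force: [0.7, 0.7, -1.2]
finger_gap: 0.0493
```

```bash
python3 - <<'E'
from h import *
snap('wrist','w18.png');go([.5514,-.3619,.101],187.75)
E
```

```text
t 39.4 p [ 0.5523 -0.3607  0.2034] yawY -172.3 q6 -2.41 gap 0.049
shift [ 4.09  0.04 -0.05] n 5 per row [ 0.819  0.008 -0.01 ]
dr_x total units -72.01 alt -108.01 -36.01
tilt [-9.0e-04  1.5e-03 -1.0e+00]
```

View pics/w18.png

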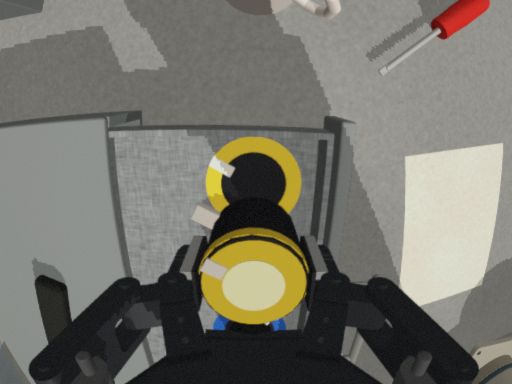

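Request:
drive_tool(delta_pos=[[0.5,0.04,-0.05],[0.8,0,0],[0.8,0,0],[0.8,0,0],[0.6,0,0],[0.35,0,0],[0.15,0,0],[0.08,0,0],[0,0,0]], dr=[[0,0,0],[0,0,0],[0,0,0],[0,0,0],[0,0,0],[0,0,0],[0,0,0],[0,0,0],[0,0,0]])

```text
t: 40.15
eef_pos: [0.5519, -0.363, 0.1025]
eef_rot: [0.533, -0.465, -0.532, -0.465]
force: [0.0, -0.6, -1.0]
finger_gap: 0.0486
```

```bash
python3 - <<'E'
from h import *
go([.5514,-.3619,.101],187.75); print(st()[0]['force'])
E
```

```text
t 40.15 p [ 0.5519 -0.363   0.1025] yawY -172.3 q6 -2.41 gap 0.0486
shift [0.06 0.01 0.05] n 1 per row [0.062 0.014 0.046]
dr_x total units -72.01 alt -108.01 -36.01
tilt [ 7.e-04 -0.e+00 -1.e+00]
[ 0.01926123 -0.60956507 -0.98328244]
```

Request:
drive_tool(delta_pos=[[0.07,0,0.04],[0,0,0]], dr=[[0,0,0],[0,0,0]])

```text
t: 40.32
eef_pos: [0.5518, -0.362, 0.1012]
eef_rot: [0.533, -0.465, -0.532, -0.465]
force: [0.1, -0.9, -1.7]
finger_gap: 0.049
```

Request:
drive_tool(delta_pos=[[0,0,0],[0,0,0],[0,0,0],[0,0,0],[-0.4,0,0],[-0.8,0,0],[-1,0,0],[-1,0,0],[-1,0,0],[0,0,0],[0,0,0]], dr=[[0,0,0],[0,0,0],[0,0,0],[0,0,0],[0,0,0],[0,0,0],[0,0,0],[0,0,0],[0,0,0],[0,0,0],[0,0,0]], jaw=-0.5)

```text
t: 41.23
eef_pos: [0.552, -0.3624, 0.208]
eef_rot: [0.534, -0.465, -0.531, -0.465]
force: [0.4, -0.2, -0.9]
finger_gap: 0.064
```

```bash
python3 - <<'E'
from h import *
snap('wrist','w19.png')
s,p,Rm=st(); print(s['qpos'])
for a in [6.5,40,187]:
    L=lookpose((.6105,.3458),a); print(a,L); go(L,a)
E
```

```text
[-7.07996880e-01  4.82820700e-01  1.16874903e-01  1.20331734e+00
  3.68841164e-04 -2.41354100e+00]
6.5 [np.float64(0.6196128587083165), np.float64(0.2658174656180347), 0.2]
t 41.28 p [ 0.5516 -0.362   0.2064] yawY -172.28 q6 -2.41 gap 0.0639
shift [ 0.24 -6.07 24.52] n 25 per row [ 0.01  -0.243  0.981]
dr_x total units -35.76 alt -71.76 0.24
tilt [ 1.4e-03 -7.0e-04 -1.0e+00]
40 [np.float64(0.6622444025797665), np.float64(0.28413342232892225), 0.2]
t 41.28 p [ 0.5516 -0.362   0.2064] yawY -172.28 q6 -2.41 gap 0.0639
shift [ 0.24 -7.86 25.02] n 26 per row [ 0.009 -0.302  0.962]
dr_x total units -42.46 alt -78.46 -6.46
tilt [ 1.4e-03 -7.0e-04 -1.0e+00]
187 [np.float64(0.6006895178558856), np.float64(0.42569996520712644), 0.2]
t 41.28 p [ 0.5516 -0.362   0.2064] yawY -172.28 q6 -2.41 gap 0.0639
shift [ 0.24 -6.18 30.96] n 31 per row [ 0.008 -0.199  0.999]
dr_x total units -71.86 alt -107.86 -35.86
tilt [ 1.4e-03 -7.0e-04 -1.0e+00]
```

View pics/w19.png

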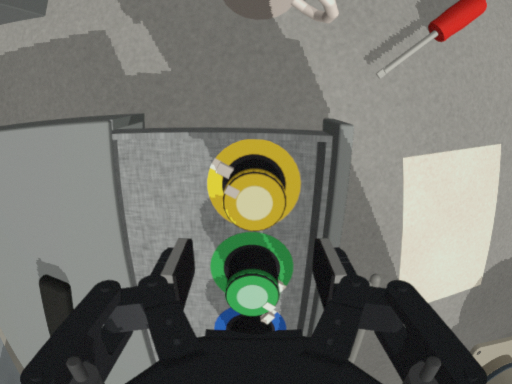

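Request:
drive_tool(delta_pos=[[0,-0.2,1],[0,-0.2,1],[0,-0.2,1],[0,-0.2,1],[0,-0.2,1],[0,-0.2,1],[0,-0.2,1],[0,-0.2,1],[0,-0.2,1],[0,-0.2,1],[0,-0.2,1],[0,-0.2,1]], dr=[[0,0,0],[0,0,0],[0,0,0],[0,0,0],[0,0,0],[0,0,0],[0,0,0],[0,0,0],[0,0,0],[0,0,0],[0,0,0],[0,0,0]], jaw=-0.6)

```text
t: 42.28
eef_pos: [0.5701, -0.0553, 0.2046]
eef_rot: [-0.532, 0.465, 0.533, 0.465]
force: [0.7, 0.4, -0.2]
finger_gap: 0.0682
```

Request:
drive_tool(delta_pos=[[0,-0.2,1],[0,-0.2,1],[0,-0.2,1],[0,-0.2,1],[0,-0.2,1],[0,-0.2,1],[0,-0.2,1],[0,-0.2,1],[0,-0.2,1],[0,-0.2,1],[0,-0.2,1],[0,-0.2,1]], dr=[[0,0,0],[0,0,0],[0,0,0],[0,0,0],[0,0,0],[0,0,0],[0,0,0],[0,0,0],[0,0,0],[0,0,0],[0,0,0],[0,0,0]])

```text
t: 43.28
eef_pos: [0.5893, 0.2498, 0.2044]
eef_rot: [-0.532, 0.466, 0.533, 0.465]
force: [0.5, 1.3, 1.1]
finger_gap: 0.0681
```

Request:
drive_tool(delta_pos=[[0.1,-0.2,1],[0.1,-0.2,1],[0,-0.2,1],[0,-0.2,1],[0,-0.2,1],[0,-0.2,1],[0,-0.1,0.7],[0,0,0],[0,0,0]], dr=[[0,0,0],[0,0,0],[0,0,0],[0,0,0],[0,0,0],[0,0,0],[0,0,0],[0,0,0],[0,0,0]])

```text
t: 44.03
eef_pos: [0.5989, 0.4197, 0.1989]
eef_rot: [-0.533, 0.466, 0.533, 0.464]
force: [0.5, -1.0, -0.6]
finger_gap: 0.0681
```

```bash
python3 look.py w20.png; python3 - <<'E'
from h import *
go([.6105,.3458,.086],187.7)
E
```

```text
red rim [0.6102 0.346  0.0237] glass [0.61   0.3456 0.014 ] tab -94.9 0.0327 162 bar -95.1 117
yellow none
green none
blue none
t 44.08 p [0.5991 0.4188 0.1994] yawY -172.25 q6 -1.21 gap 0.0683
shift [ 4.54 -0.06 -2.95] n 5 per row [ 0.907 -0.013 -0.59 ]
dr_x total units -71.99 alt -107.99 -35.99
tilt [-0.0014 -0.0012 -1.    ]
```

View pics/w20.png

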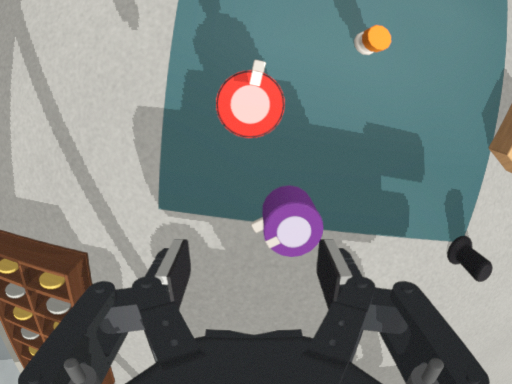

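Request:
drive_tool(delta_pos=[[0,-0.02,-0.74],[0,-0.02,-0.74],[0,0,-0.74],[0,0,-0.74],[0.4,0,0],[0.8,0,0],[0.8,0,0],[0.8,0,0],[0.8,0,0],[0.6,0,0],[0.33,0,0],[0,0,0]], dr=[[0,0,0],[0,0,0],[0,0,0],[0,0,0],[0,0,0],[0,0,0],[0,0,0],[0,0,0],[0,0,0],[0,0,0],[0,0,0],[0,0,0]])

```text
t: 45.08
eef_pos: [0.6099, 0.3445, 0.0853]
eef_rot: [-0.532, 0.466, 0.533, 0.465]
force: [-0.6, 0.3, -0.5]
finger_gap: 0.0681
```

```bash
python3 - <<'E'
from h import *
snap('wrist','w21.png');go([.6101,.3457,.086],187.7)
E
```

```text
t 45.13 p [0.6104 0.345  0.0868] yawY -172.33 q6 -1.31 gap 0.0682
shift [0.03 0.01 0.03] n 1 per row [0.033 0.006 0.03 ]
dr_x total units -72.01 alt -108.01 -36.01
tilt [-1.e-03 -4.e-04 -1.e+00]
```

View pics/w21.png

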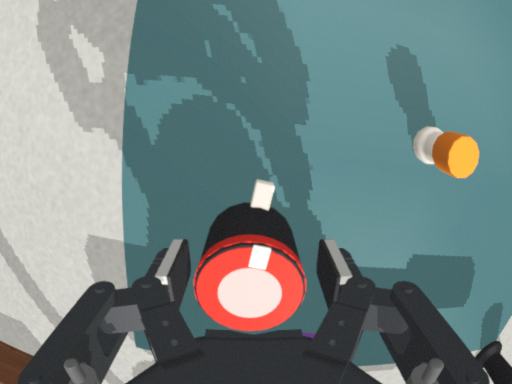

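Request:
drive_tool(delta_pos=[[0,0,0],[0,0,0],[0,0,0],[0,0,0],[0,0,0],[0,0,0],[0,0,0],[0,0,0]], dr=[[0,0,0],[0,0,0],[0,0,0],[0,0,0],[0,0,0],[0,0,0],[0,0,0],[0,0,0]], jaw=1, newtons=35)

```text
t: 45.8
eef_pos: [0.6112, 0.346, 0.0889]
eef_rot: [0.533, -0.464, -0.532, -0.466]
force: [1.1, -1.4, 6.4]
finger_gap: 0.0491
```

Request:
drive_tool(delta_pos=[[-0.4,0,0],[-0.8,0,0],[-1,0,0],[-1,0,0],[-1,0,0],[-0.5,0,0],[0,0,0],[0,0,0]], dr=[[0,0,0],[0,0,0],[0,0,0],[0,0,0],[0,0,0],[0,0,0],[0,0,0],[0,0,0]])

```text
t: 46.47
eef_pos: [0.6105, 0.346, 0.2056]
eef_rot: [0.533, -0.465, -0.532, -0.466]
force: [0.2, 0.2, -1.8]
finger_gap: 0.0491
```

```bash
python3 - <<'E'
from h import *
go([.5207,-.0878,.204],187.7+58+95-360)
E
```

```text
t 46.47 p [0.6105 0.346  0.2056] yawY -172.27 q6 -1.31 gap 0.0491
shift [  0.05   5.89 -16.71] n 17 per row [ 0.003  0.347 -0.983]
dr_x total units -30.59 alt -66.59 5.41
tilt [ 1.5e-03  7.0e-04 -1.0e+00]
```

Request:
drive_tool(delta_pos=[[0,0.2,-0.6],[0,0.35,-1],[0,0.35,-1],[0,0.35,-1],[0,0.35,-1],[0,0.35,-1],[0,0.35,-1],[0,0.35,-1],[0,0.35,-1],[0,0.35,-1],[0,0.35,-1],[0,0.35,-1]], dr=[[0,0,0],[0,0,0],[0,0,0],[0,0,0],[0,0,0],[0,0,0],[0,0,0],[0,0,0],[0,0,0],[0,0,0],[0,0,0],[0,0,0]])

```text
t: 47.47
eef_pos: [0.5479, 0.0438, 0.2033]
eef_rot: [-0.532, 0.466, 0.533, 0.465]
force: [1.4, -1.0, -1.0]
finger_gap: 0.0491
```

Request:
drive_tool(delta_pos=[[0,0.36,-1],[0,0.36,-1],[0,0.36,-1],[0,0.36,-1],[0,0.3,-0.8],[0,0.1,-0.3],[0,0,0],[0,0,0],[0,0,0],[0,0,0],[0,0,0],[0,0,0]], dr=[[0,0,0],[0,0,0],[0,0,0],[0,0,0],[0,0,0],[0,0,0],[0.7,0,0],[1,0,0],[1,0,0],[1,0,0],[1,0,0],[1,0,0]])

```text
t: 48.47
eef_pos: [0.5203, -0.087, 0.2037]
eef_rot: [-0.4, 0.583, 0.401, 0.583]
force: [-0.5, 0.5, -1.6]
finger_gap: 0.0493
```

Request:
drive_tool(delta_pos=[[0,0,0],[0,0,0],[0,0,0],[0,0,0],[0,0,0],[0,0,0],[0,0,0],[0,0,0],[0,0,0],[0,0,0],[0,0,0],[0,0,0]], dr=[[1,0,0],[1,0,0],[1,0,0],[1,0,0],[1,0,0],[1,0,0],[1,0,0],[1,0,0],[1,0,0],[1,0,0],[1,0,0],[1,0,0]])

```text
t: 49.47
eef_pos: [0.5203, -0.0869, 0.2037]
eef_rot: [-0.055, 0.705, 0.056, 0.704]
force: [0.3, 0.2, -2.0]
finger_gap: 0.0488
```

Request:
drive_tool(delta_pos=[[0,0,0],[0,0,0],[0,0,0],[0,0,0],[0,0,0],[0,0,0],[0,0,0],[0,0,0],[0,0,0],[0,0,0],[0,0,0],[0,0,0]], dr=[[1,0,0],[1,0,0],[1,0,0],[1,0,0],[1,0,0],[1,0,0],[1,0,0],[1,0,0],[1,0,0],[1,0,0],[1,0,0],[1,0,0]])

```text
t: 50.47
eef_pos: [0.5202, -0.0869, 0.2037]
eef_rot: [0.305, 0.639, -0.304, 0.638]
force: [-0.1, -0.3, -0.9]
finger_gap: 0.0488
```

Request:
drive_tool(delta_pos=[[0,0,0],[0,0,0],[0,0,0],[0,0,0],[0,0,0],[0,0,0],[0,0,0],[0,0,0],[0,0,0],[0,0,0],[0,0,0],[0,0,0]], dr=[[1,0,0],[1,0,0],[1,0,0],[1,0,0],[1,0,0],[1,0,0],[1,0,0],[1,0,0],[1,0,0],[1,0,0],[1,0,0],[0.7,0,0]])

```text
t: 51.47
eef_pos: [0.5203, -0.0869, 0.2037]
eef_rot: [-0.577, -0.409, 0.578, -0.407]
force: [0.6, 0.3, -0.9]
finger_gap: 0.0491
```

Request:
drive_tool(delta_pos=[[0,0,0],[0,0,0]], dr=[[0,0,0],[0,0,0]])

```text
t: 51.63
eef_pos: [0.5204, -0.0871, 0.204]
eef_rot: [-0.576, -0.41, 0.576, -0.409]
force: [0.7, -1.1, -1.1]
finger_gap: 0.0492
```

```bash
python3 - <<'E'
from h import *
snap('wrist','w22.png');go([.5207,-.0878,.102],-19.3)
E
```

```text
t 51.68 p [ 0.5204 -0.0872  0.2042] yawY -19.13 q6 1.58 gap 0.049
shift [4.09 0.02 0.02] n 5 per row [0.817 0.004 0.004]
dr_x total units 0.03 alt -35.97 36.03
tilt [-8.e-04  7.e-04 -1.e+00]
```

View pics/w22.png

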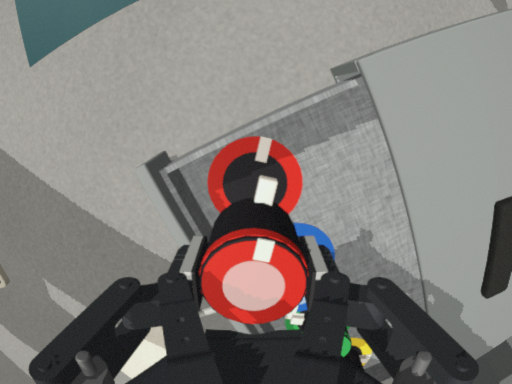

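Request:
drive_tool(delta_pos=[[0.5,0.02,0.02],[0.8,0,0],[0.8,0,0],[0.8,0,0],[0.6,0,0],[0.35,0,0],[0.15,0,0],[0.08,0,0],[0,0,0]], dr=[[0,0,0],[0,0,0],[0,0,0],[0,0,0],[0,0,0],[0,0,0],[0,0,0],[0,0,0],[0,0,0]])

```text
t: 52.43
eef_pos: [0.5212, -0.0883, 0.103]
eef_rot: [0.577, 0.409, -0.576, 0.409]
force: [-0.3, -0.2, -1.1]
finger_gap: 0.0489
```

```bash
python3 - <<'E'
from h import *
go([.5207,-.0878,.1015],-19.3); print(st()[0]['force'])
E
```

```text
t 52.43 p [ 0.5212 -0.0883  0.103 ] yawY -19.25 q6 1.58 gap 0.0489
shift [ 0.06 -0.03 -0.01] n 1 per row [ 0.061 -0.026 -0.011]
dr_x total units 0.01 alt -35.99 36.01
tilt [ 6.e-04  1.e-04 -1.e+00]
[-0.28996469 -0.15240564 -1.09049795]
```

Request:
drive_tool(delta_pos=[[0.06,-0.02,0],[0,0,0]], dr=[[0,0,0],[0,0,0]])

```text
t: 52.6
eef_pos: [0.521, -0.0882, 0.102]
eef_rot: [0.577, 0.409, -0.576, 0.41]
force: [-0.3, -0.2, -1.3]
finger_gap: 0.049
```

Request:
drive_tool(delta_pos=[[0,0,0],[0,0,0],[0,0,0],[0,0,0],[-0.4,0,0],[-0.8,0,0],[-1,0,0],[-1,0,0],[-1,0,0],[0,0,0],[0,0,0]], dr=[[0,0,0],[0,0,0],[0,0,0],[0,0,0],[0,0,0],[0,0,0],[0,0,0],[0,0,0],[0,0,0],[0,0,0],[0,0,0]], jaw=-0.5)

```text
t: 53.52
eef_pos: [0.521, -0.0883, 0.2083]
eef_rot: [0.578, 0.408, -0.576, 0.41]
force: [-0.2, 0.3, -0.4]
finger_gap: 0.0638
```

```bash
python3 - <<'E'
from h import *
go([.53,-.26,.29],6.5)
E
```

```text
t 53.52 p [ 0.521  -0.0883  0.2083] yawY -19.27 q6 1.58 gap 0.0638
shift [-3.26  2.62  6.37] n 7 per row [-0.465  0.374  0.909]
dr_x total units -5.15 alt -41.15 30.85
tilt [ 0.0038 -0.001  -1.    ]
```

Request:
drive_tool(delta_pos=[[-0.56,0.37,0.95],[-0.56,0.37,0.95],[-0.56,0.37,0.95],[-0.56,0.37,0.95],[-0.56,0.37,0.95],[0,0,0],[0,0,0],[0,0,0],[0,0,0],[0,0,0],[0,0,0],[0,0,0]], dr=[[0,0,0],[0,0,0],[0,0,0],[0,0,0],[0,0,0],[-1,0,0],[-1,0,0],[-1,0,0],[-1,0,0],[-1,0,0],[-0.15,0,0],[0,0,0]])

```text
t: 54.52
eef_pos: [0.5247, -0.2154, 0.2757]
eef_rot: [0.471, 0.527, -0.471, 0.527]
force: [-0.6, 0.7, 0.0]
finger_gap: 0.0638
```

```bash
python3 - <<'E'
from h import *
cal,im=snap('wrist','w23.png');np.save('w23cal.npy',cal,allow_pickle=True);go([.535,-.395,.28],6.5)
E
```

```text
t 54.57 p [ 0.5248 -0.2154  0.2758] yawY 6.32 q6 0.92 gap 0.0645
shift [-0.17 -0.39  7.19] n 8 per row [-0.022 -0.048  0.898]
dr_x total units -0.04 alt -36.04 35.96
tilt [-5.e-04  6.e-04 -1.e+00]
```

Request:
drive_tool(delta_pos=[[0,0,1],[0,0,1],[0,0,1],[0,0,1],[0,0,1],[0,0,1],[0,0,1],[0,0,0.3],[0,0,0],[0,0,0]], dr=[[0,0,0],[0,0,0],[0,0,0],[0,0,0],[0,0,0],[0,0,0],[0,0,0],[0,0,0],[0,0,0],[0,0,0]])

```text
t: 55.4
eef_pos: [0.5453, -0.3966, 0.2757]
eef_rot: [0.472, 0.527, -0.471, 0.527]
force: [0.2, -0.0, 0.4]
finger_gap: 0.0638
```

```bash
python3 - <<'E'
from h import *
cal,im=snap('wrist','w24.png');np.save('w24cal.npy',cal,allow_pickle=True);go([.535,-.395,.28],6.5)
for w in ('23','24'):
    im=cv2.imread(f'pics/w{w}.png'); cv2.imwrite(f'pics/w{w}c.png',cv2.resize(im[0:280,120:400],None,fx=2.1,fy=2.1,interpolation=cv2.INTER_CUBIC))
E
```

```text
t 55.45 p [ 0.5454 -0.396   0.2761] yawY 6.43 q6 0.71 gap 0.0639
shift [-0.16 -0.41 -0.09] n 1 per row [-0.156 -0.409 -0.085]
dr_x total units -0.01 alt -36.01 35.99
tilt [-0.e+00  9.e-04 -1.e+00]
```

View pics/w23c.png

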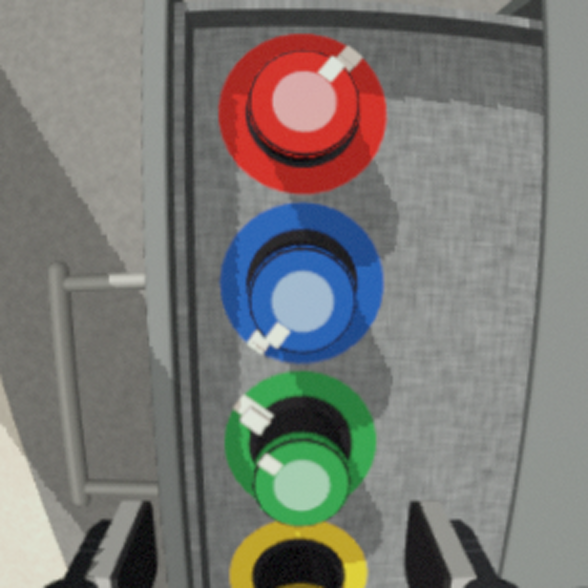

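View pics/w24c.png

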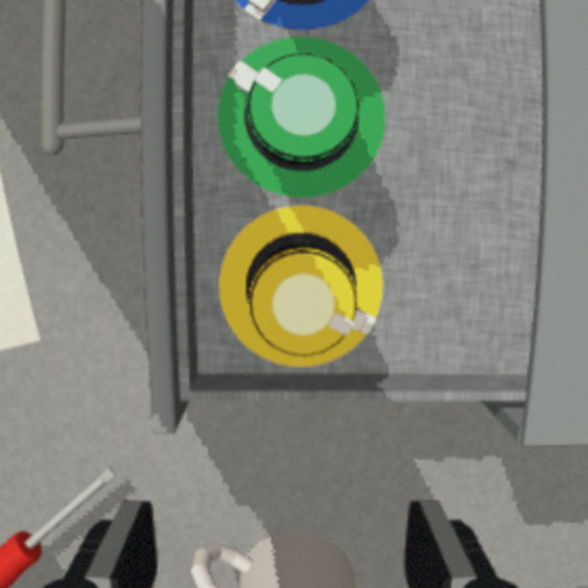

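```bash
python3 - <<'E'
from h import *
for w,cols in (('23',['red','blue']),('24',['green','yellow'])):
    cal=np.load(f'w{w}cal.npy',allow_pickle=True).item(); im=cv2.imread(f'pics/w{w}.png')
    hsv=cv2.cvtColor(im,cv2.COLOR_BGR2HSV).astype(int)
    for c in cols:
        x,y,a=D[c]; u,v=proj(cal,'wrist',[x,y,.063])
        msk=np.zeros((386,514),np.uint8); cv2.floodFill(im.copy(),msk,(int(u),int(v)),(0,0,0),(12,)*3,(12,)*3,4|cv2.FLOODFILL_MASK_ONLY|cv2.FLOODFILL_FIXED_RANGE|(255<<8)); m=msk[1:-1,1:-1]
        ct=max(cv2.findContours(m,cv2.RETR_EXTERNAL,cv2.CHAIN_APPROX_NONE)[0],key=cv2.contourArea)[:,0,:]
        G=np.array([onz(cal,'wrist',*q,.063)[:2] for q in ct]); g=least_squares(lambda s:np.hypot(*(G-s[:2]).T)-s[2],[*G.mean(0),.014],loss='soft_l1',f_scale=.0005).x
        dd=disc(cal,im[:,:,::-1].copy(),'wrist',c,near=np.array([x,y]))
        wh=(hsv[:,:,1]<60)&(hsv[:,:,2]>140); vs,us=np.nonzero(wh)
        out=[]
        for z,lo,hi in ((.021,.029,.0385),(.063,.017,.0245),(.013,.039,.0435)):
            W=np.array([onz(cal,'wrist',q,r_,z)[:2] for q,r_ in zip(us,vs)])-g[:2]; rr=np.hypot(*W.T); k=(rr>lo)&(rr<hi)
            md=W[k].mean(0) if k.any() else [np.nan]*2; out.append((np.degrees(np.arctan2(md[1],md[0])).round(1),k.sum()))
        print(c,'glass',g.round(4),'disc',dd[0].round(4),'stored',D[c],'err mm',((g[:2]-[x,y])*1e3).round(1),'tab,bar,mark-end',out)
E
```

```text
red glass [ 0.5198 -0.0896  0.013 ] disc [ 0.5204 -0.0882  0.0429] stored (0.5207, -0.0878, 58.0) err mm [-0.9 -1.8] tab,bar,mark-end [(np.float64(60.9), np.int64(72)), (np.float64(58.0), np.int64(59)), (np.float64(30.7), np.int64(61))]
blue glass [ 0.5295 -0.1807  0.013 ] disc [ 0.531  -0.1782  0.0425] stored (0.531, -0.179, -119.6) err mm [-1.5 -1.7] tab,bar,mark-end [(np.float64(-117.0), np.int64(87)), (np.float64(-120.2), np.int64(61)), (np.float64(-117.7), np.int64(44))]
green glass [ 0.5404 -0.2722  0.0131] disc [ 0.5417 -0.2712  0.0423] stored (0.5413, -0.2708, 149.7) err mm [-0.9 -1.4] tab,bar,mark-end [(np.float64(147.3), np.int64(102)), (np.float64(149.8), np.int64(63)), (np.float64(163.7), np.int64(50))]
yellow glass [ 0.5507 -0.3631  0.0129] disc [ 0.5503 -0.3612  0.0427] stored (0.5514, -0.3619, -22.4) err mm [-0.7 -1.2] tab,bar,mark-end [(np.float64(-23.2), np.int64(70)), (np.float64(-20.8), np.int64(49)), (np.float64(-20.8), np.int64(31))]
```

```bash
python3 - <<'E'
from h import *
go([.418,-.238,.2],6.5)
E
```

```text
t 55.45 p [ 0.5454 -0.396   0.2761] yawY 6.43 q6 0.71 gap 0.0639
shift [ 3.05 -4.36 -6.85] n 7 per row [ 0.436 -0.622 -0.978]
dr_x total units -0.01 alt -36.01 35.99
tilt [-0.e+00  9.e-04 -1.e+00]
```

Request:
drive_tool(delta_pos=[[0.43,-0.62,-0.98],[0.43,-0.62,-0.98],[0.43,-0.62,-0.98],[0.43,-0.62,-0.98],[0.43,-0.62,-0.98],[0.43,-0.62,-0.98],[0.43,-0.62,-0.98],[0,0,0],[0,0,0]], dr=[[0,0,0],[0,0,0],[0,0,0],[0,0,0],[0,0,0],[0,0,0],[0,0,0],[0,0,0],[0,0,0]], jaw=0.3)

```text
t: 56.2
eef_pos: [0.4174, -0.2363, 0.2015]
eef_rot: [0.471, 0.528, -0.47, 0.528]
force: [0.4, -0.3, 0.7]
finger_gap: 0.03
```

```bash
python3 - <<'E'
from h import *
snap('wrist','w25.png'); go([.418,-.238,.1125],6.5)
E
```

```text
t 56.25 p [ 0.4185 -0.2377  0.2019] yawY 6.53 q6 0.77 gap 0.0302
shift [ 3.58 -0.03  0.01] n 4 per row [ 0.894 -0.007  0.001]
dr_x total units 0.01 alt -35.99 36.01
tilt [ 0.0018 -0.001  -1.    ]
```

View pics/w25.png

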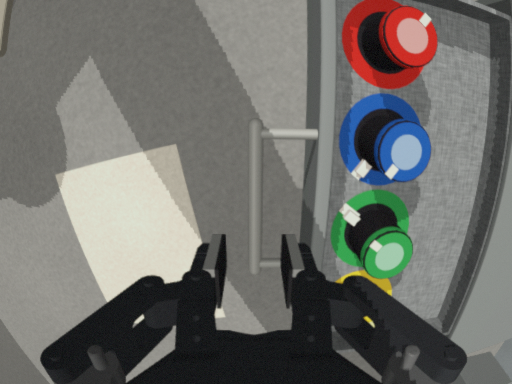

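Handle is between the jaws (column 255). Descend, grip, then push slowly.

Request:
drive_tool(delta_pos=[[0.6,0,0],[0.9,0,0],[0.9,0,0],[0.8,0,0],[0.38,0,0],[0,0,0]], dr=[[0,0,0],[0,0,0],[0,0,0],[0,0,0],[0,0,0],[0,0,0]])

```text
t: 56.75
eef_pos: [0.4185, -0.2386, 0.1101]
eef_rot: [0.471, 0.528, -0.471, 0.527]
force: [0.8, 1.0, -0.7]
finger_gap: 0.03
```

Request:
drive_tool(delta_pos=[[0,0,0],[0,0,0],[0,0,0],[0,0,0],[0,0,0],[0,0,0]], dr=[[0,0,0],[0,0,0],[0,0,0],[0,0,0],[0,0,0],[0,0,0]], jaw=1, newtons=40)

```text
t: 57.25
eef_pos: [0.4191, -0.2391, 0.1125]
eef_rot: [0.471, 0.526, -0.471, 0.528]
force: [1.2, -1.4, 7.7]
finger_gap: 0.0094
```

Request:
drive_tool(delta_pos=[[0,0.05,0],[0,0.1,0],[0,0.15,0],[0,0.2,0],[0,0.25,0],[0,0.3,0],[0,0.3,0],[0,0.3,0],[0,0.3,0],[0,0.3,0],[0,0.3,0],[0,0.3,0]], dr=[[0,0,0],[0,0,0],[0,0,0],[0,0,0],[0,0,0],[0,0,0],[0,0,0],[0,0,0],[0,0,0],[0,0,0],[0,0,0],[0,0,0]])

```text
t: 58.25
eef_pos: [0.4897, -0.2312, 0.1125]
eef_rot: [0.471, 0.527, -0.471, 0.528]
force: [-0.8, -3.5, 7.7]
finger_gap: 0.0095
```

Request:
drive_tool(delta_pos=[[0,0.3,0],[0,0.3,0],[0,0.3,0],[0,0.3,0],[0,0.3,0],[0,0.3,0],[0,0.25,0],[0,0.25,0],[0,0.25,0],[0,0.2,0],[0,0.2,0],[0,0.2,0]], dr=[[0,0,0],[0,0,0],[0,0,0],[0,0,0],[0,0,0],[0,0,0],[0,0,0],[0,0,0],[0,0,0],[0,0,0],[0,0,0],[0,0,0]])

```text
t: 59.25
eef_pos: [0.5679, -0.2225, 0.1126]
eef_rot: [0.471, 0.527, -0.471, 0.528]
force: [-1.6, -3.7, 6.0]
finger_gap: 0.0095
```

```bash
python3 - <<'E'
from h import *
snap('wrist','w26.png');go([.587,-.219,.1125],6.5)
E
```

```text
t 59.3 p [ 0.5687 -0.2224  0.1125] yawY 6.46 q6 0.95 gap 0.0096
shift [ 0.    0.74 -0.05] n 1 per row [ 0.003  0.742 -0.052]
dr_x total units -0.01 alt -36.01 35.99
tilt [ 0.0022 -0.0018 -1.    ]
```

View pics/w26.png

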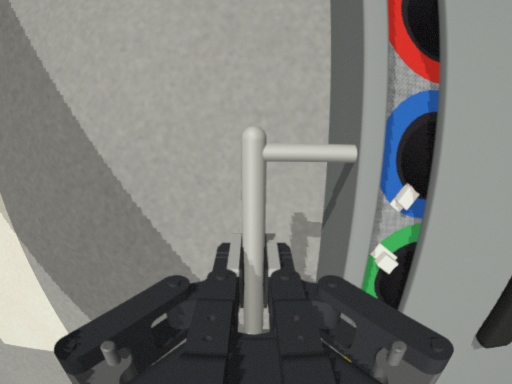

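Request:
drive_tool(delta_pos=[[0,0.15,0],[0,0.12,0],[0,0.12,0],[0,0.1,0],[0,0.1,0],[0,0.08,0],[0,0.05,0],[0,0,0]], dr=[[0,0,0],[0,0,0],[0,0,0],[0,0,0],[0,0,0],[0,0,0],[0,0,0],[0,0,0]])

```text
t: 59.97
eef_pos: [0.5858, -0.2205, 0.1126]
eef_rot: [0.471, 0.526, -0.471, 0.528]
force: [0.5, -2.1, 5.7]
finger_gap: 0.0095
```

Request:
drive_tool(delta_pos=[[0,0.04,0],[0,0.04,0],[0,0,0]], dr=[[0,0,0],[0,0,0],[0,0,0]])

```text
t: 60.22
eef_pos: [0.5876, -0.2203, 0.1126]
eef_rot: [0.471, 0.526, -0.471, 0.528]
force: [-0.1, -4.2, 5.5]
finger_gap: 0.0095
```

Request:
drive_tool(delta_pos=[[0,0.05,0],[0,0.05,0],[0,0,0]], dr=[[0,0,0],[0,0,0],[0,0,0]])

```text
t: 60.47
eef_pos: [0.5882, -0.2202, 0.1125]
eef_rot: [0.47, 0.527, -0.473, 0.527]
force: [-11.7, -5.4, 11.5]
finger_gap: 0.0093
```

Request:
drive_tool(delta_pos=[[0,0.05,0],[0,0.05,0],[0,0,0]], dr=[[0,0,0],[0,0,0],[0,0,0]])

```text
t: 60.72
eef_pos: [0.5886, -0.2201, 0.1124]
eef_rot: [0.469, 0.528, -0.474, 0.526]
force: [-22.4, -6.9, 17.5]
finger_gap: 0.0097
```

Request:
drive_tool(delta_pos=[[0,-0.07,0],[0,0,0]], dr=[[0,0,0],[0,0,0]])

```text
t: 60.88
eef_pos: [0.5882, -0.2202, 0.1125]
eef_rot: [0.47, 0.527, -0.473, 0.527]
force: [-13.4, -5.8, 12.1]
finger_gap: 0.0095
```

Request:
drive_tool(delta_pos=[[0,0,0],[0,0,0],[0,0,0],[0,0,0],[-0.4,0,0],[-1,0,0],[-1,0,0],[-1,0,0],[-1,0,0],[-1,0,0],[0,0,0]], dr=[[0,0,0],[0,0,0],[0,0,0],[0,0,0],[0,0,0],[0,0,0],[0,0,0],[0,0,0],[0,0,0],[0,0,0],[0,0,0]], jaw=0.3)

```text
t: 61.8
eef_pos: [0.5917, -0.2195, 0.2527]
eef_rot: [0.472, 0.525, -0.47, 0.53]
force: [0.2, 0.5, -0.2]
finger_gap: 0.0301
```

```bash
python3 - <<'E'
from h import *
snap('wrist','w27.png');snap('top','t2.png');snap('side','s2.png');print(st()[1])
im=cv2.imread('pics/s2.png'); cv2.imwrite('pics/s2c.png',cv2.resize(im[110:330,130:330],None,fx=2.6,fy=2.6,interpolation=cv2.INTER_CUBIC))
E
```

```text
[ 0.59047547 -0.21893308  0.24681905]
```

View pics/w27.png

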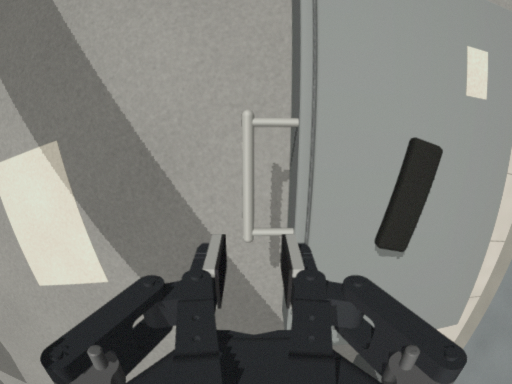

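View pics/s2c.png

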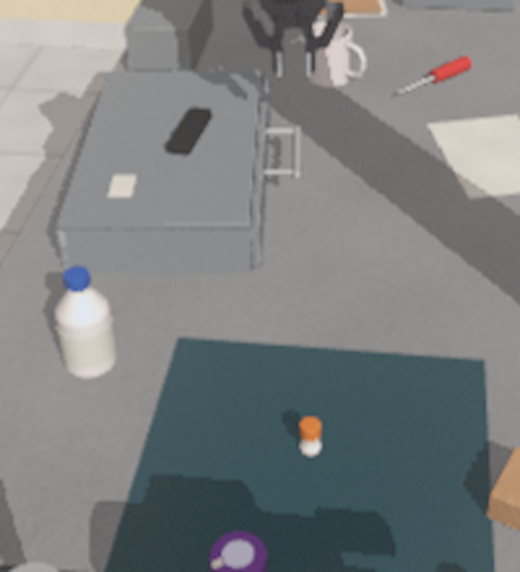

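```bash
python3 - <<'E'
from rig import ticket, telemetry
print(telemetry.observe()['force']); print(ticket.hand_in())
E
```

```text
[-0.08495245 -0.01844069 -0.22753306]
the job is handed in; nothing more can be done
None
```

The job is handed in. All four lens cells are standing on the discs of their own colour, and the drawer is closed. It took about 62 s of the 210 s, and the grip was never above 40 N (35 N on the cells, 40 N on the handle).

- **Knocked cell:** the yellow cell moved about 27 mm during the run. I saw this when I looked again before picking it up, and took it from its new position.
- **Placing:** before closing, the cell centres measured within about 1.4 to 2.3 mm of the disc centres. The pointer tabs were within about 3° of the marks. All four cells were off by about the same amount in the same direction, so part of that is probably camera calibration.
- **One reading discarded:** a separate attempt to measure each mark's direction with the cells in place disagreed for red and green, because the tabs hide most of the marks. I used the directions measured on the empty drawer instead.
- **Closing:** I pushed the drawer until it reached its stop, at about 22 N. The handle travelled 171 mm against a stated 170 mm. The last pictures show the front panel flush with the unit.
- **Not checked:** the cells cannot be seen once the drawer is shut. My last sight of them was with about 19 mm left to close, when the blue and green tabs still lined up with their marks.
- **Everything else:** I did not handle the purple look-alike or any of the other items. I did not measure their positions again at the end, but nothing looked moved in the last pictures.

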